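Put the fixer bottles in order after the dye class

TASK

The dye class is over: put the white fixer bottles on the black drip tray in order. Stand up those that were knocked over and heft every bottle, standing ones too: those more than half full stay on the tray, standing in a row along its middle, and the lighter ones go upright into the cardboard refill carton, one to a cell, beside the one already there. Leave the jars of dye and the loose lid as they are.

Things in the scene. Friction and masses are not known exactly. Their poses are not given: they have to be found in the camera images.
- bottle1: square white opaque fixer bottle, purple label, black cap, like all the others; 48 x 48 mm body 84 mm long, 28 mm cap, 108 mm in all. Origin: centre of the 84 mm body (42 mm above the base); z points to the cap. Stands, or lies on a flat side with the cap roughly away from the robot. Weighs from 45 g (empty) to 230 g (full), about 138 g half full; only the weight tells. May be absent
- bottle2: square white opaque fixer bottle, purple label, black cap, like all the others; 48 x 48 mm body 84 mm long, 28 mm cap, 108 mm in all. Origin: centre of the 84 mm body (42 mm above the base); z points to the cap. Stands, or lies on a flat side with the cap roughly away from the robot. Weighs from 45 g (empty) to 230 g (full), about 138 g half full; only the weight tells. May be absent
- bottle3: square white opaque fixer bottle, purple label, black cap, like all the others; 48 x 48 mm body 84 mm long, 28 mm cap, 108 mm in all. Origin: centre of the 84 mm body (42 mm above the base); z points to the cap. Stands, or lies on a flat side with the cap roughly away from the robot. Weighs from 45 g (empty) to 230 g (full), about 138 g half full; only the weight tells. May be absent
- bottle4: square white opaque fixer bottle, purple label, black cap, like all the others; 48 x 48 mm body 84 mm long, 28 mm cap, 108 mm in all. Origin: centre of the 84 mm body (42 mm above the base); z points to the cap. Stands, or lies on a flat side with the cap roughly away from the robot. Weighs from 45 g (empty) to 230 g (full), about 138 g half full; only the weight tells. May be absent
- bottle5: square white opaque fixer bottle, purple label, black cap, like all the others; 48 x 48 mm body 84 mm long, 28 mm cap, 108 mm in all. Origin: centre of the 84 mm body (42 mm above the base); z points to the cap. Stands, or lies on a flat side with the cap roughly away from the robot. Weighs from 45 g (empty) to 230 g (full), about 138 g half full; only the weight tells. May be absent
- tray: black drip tray, fixed: floor 4 mm thick, rim 15 mm high, inside 150 mm (its x) by 740 mm (its y). Origin: centre of its underside; y runs along the row, x across it (away from the robot). The bottles lie and stand along its middle line
- carton: open cardboard refill carton with six cells, fixed: outside 244 (its x) by 164 mm (its y), 52 mm high, floor and walls 4 mm thick, dividers as high as the walls. Origin: centre of its underside. Cells are 76 x 76 mm, centred at x -80, 0, +80 and y -40, +40 mm
- old1: an empty fixer bottle of the same kind, already standing in the carton cell at x -80, y -40 mm; origin as for the others. May be absent
- old2: an empty fixer bottle of the same kind, already standing in the carton cell at x 0, y +40 mm; origin as for the others. May be absent
- jar_tray: purple glass jar of dye with a brass-coloured screw lid, 68 mm across, 95 mm tall, origin under its centre; a bystander at the left (+y) end of the tray
- jar_amber: amber glass jar of dye with a brass-coloured screw lid, 68 mm across, 95 mm tall, origin under its centre; a bystander on the newspaper beyond the tray
- jar_dark: blue-black glass jar of dye with a brass-coloured screw lid, 68 mm across, 95 mm tall, origin under its centre; a bystander on the newspaper beyond the tray and carton
- lid_loose: loose brass-coloured jar lid, 70 mm across, 13 mm high, on the newspaper beyond the tray; origin under its centre; a bystander
Mind the look-alikes: they are no part of the job. Leave any turquoise look-alike of the bottle1 alone.

How it is judged:
At the end, for the whole second after the job is handed in: Each bottle upright (0.12 rad) and at rest: heavier ones on the tray floor within 35 mm of its long middle line, lighter ones and the old one on the floor of a carton cell; between 107 and 168 g either place will do. Jars upright; jars outside the tray and the lid moved under 30 mm (((angle between bottle1's own z axis and vertical below 0.12 rad and x of bottle1 in the frame of tray between -0.035 and 0.035 m and y of bottle1 in the frame of tray between -0.345 and 0.345 m and z of bottle1 in the frame of tray between 0.039 and 0.053 m and linear speed of bottle1 below 0.02 m/s and contact force between bottle1 and tray above 1.05 N) or (angle between bottle1's own z axis and vertical below 0.12 rad and x of bottle1 in the frame of carton between -0.1 and 0.1 m and y of bottle1 in the frame of carton between -0.06 and 0.06 m and z of bottle1 in the frame of carton between 0.039 and 0.053 m and linear speed of bottle1 below 0.02 m/s and contact force between bottle1 and carton below 1.65 N)) and ((angle between bottle2's own z axis and vertical below 0.12 rad and x of bottle2 in the frame of tray between -0.035 and 0.035 m and y of bottle2 in the frame of tray between -0.345 and 0.345 m and z of bottle2 in the frame of tray between 0.039 and 0.053 m and linear speed of bottle2 below 0.02 m/s and contact force between bottle2 and tray above 1.05 N) or (angle between bottle2's own z axis and vertical below 0.12 rad and x of bottle2 in the frame of carton between -0.1 and 0.1 m and y of bottle2 in the frame of carton between -0.06 and 0.06 m and z of bottle2 in the frame of carton between 0.039 and 0.053 m and linear speed of bottle2 below 0.02 m/s and contact force between bottle2 and carton below 1.65 N)) and ((angle between bottle3's own z axis and vertical below 0.12 rad and x of bottle3 in the frame of tray between -0.035 and 0.035 m and y of bottle3 in the frame of tray between -0.345 and 0.345 m and z of bottle3 in the frame of tray between 0.039 and 0.053 m and linear speed of bottle3 below 0.02 m/s and contact force between bottle3 and tray above 1.05 N) or (angle between bottle3's own z axis and vertical below 0.12 rad and x of bottle3 in the frame of carton between -0.1 and 0.1 m and y of bottle3 in the frame of carton between -0.06 and 0.06 m and z of bottle3 in the frame of carton between 0.039 and 0.053 m and linear speed of bottle3 below 0.02 m/s and contact force between bottle3 and carton below 1.65 N)) and ((angle between bottle4's own z axis and vertical below 0.12 rad and x of bottle4 in the frame of tray between -0.035 and 0.035 m and y of bottle4 in the frame of tray between -0.345 and 0.345 m and z of bottle4 in the frame of tray between 0.039 and 0.053 m and linear speed of bottle4 below 0.02 m/s and contact force between bottle4 and tray above 1.05 N) or (angle between bottle4's own z axis and vertical below 0.12 rad and x of bottle4 in the frame of carton between -0.1 and 0.1 m and y of bottle4 in the frame of carton between -0.06 and 0.06 m and z of bottle4 in the frame of carton between 0.039 and 0.053 m and linear speed of bottle4 below 0.02 m/s and contact force between bottle4 and carton below 1.65 N)) and ((angle between bottle5's own z axis and vertical below 0.12 rad and x of bottle5 in the frame of tray between -0.035 and 0.035 m and y of bottle5 in the frame of tray between -0.345 and 0.345 m and z of bottle5 in the frame of tray between 0.039 and 0.053 m and linear speed of bottle5 below 0.02 m/s and contact force between bottle5 and tray above 1.05 N) or (angle between bottle5's own z axis and vertical below 0.12 rad and x of bottle5 in the frame of carton between -0.1 and 0.1 m and y of bottle5 in the frame of carton between -0.06 and 0.06 m and z of bottle5 in the frame of carton between 0.039 and 0.053 m and linear speed of bottle5 below 0.02 m/s and contact force between bottle5 and carton below 1.65 N)) and angle between each of old1, old2, jar_tray, jar_amber, jar_dark's own z axis and vertical below 0.12 rad and x of old1 in the frame of carton between -0.1 and 0.1 m and y of old1 in the frame of carton between -0.06 and 0.06 m and z of old1 in the frame of carton between 0.039 and 0.053 m and linear speed of each of old1, old2 below 0.02 m/s and x of old2 in the frame of carton between -0.1 and 0.1 m and y of old2 in the frame of carton between -0.06 and 0.06 m and z of old2 in the frame of carton between 0.039 and 0.053 m and distance of each of jar_amber, jar_dark, lid_loose from where it was at the start of the episode below 0.03 m); the robot touches nothing.
It fails at once if a jar of dye is knocked over (angle between any of jar_tray, jar_amber, jar_dark's own z axis and vertical above 0.6 rad).
It fails at once if a bottle or jar falls off the table (height (world z) of any of bottle1, bottle2, bottle3, bottle4, bottle5, old1, old2, jar_tray, jar_amber, jar_dark below -0.1 m).
Of bottle1, bottle2, bottle3, bottle4, bottle5 only 4 to 5 are there at a start; the rules pass over those that are not, and their reading is None.
Of old1, old2 only 1 to 1 are there at a start; the rules pass over those that are not, and their reading is None.
At some moment in a run one of bottle1, bottle2, bottle3, bottle4, bottle5 may be knocked a few centimetres aside while the robot is not near it.
It also fails if it takes over 210 s, if anything falls off the work surface, if the arm or the gripper's body presses on something with over 40 N, if the wrist force passes 120 N, or if a joint passes its speed limit or range.

ROBOT

A 6-joint arm with a two-finger parallel gripper is mounted at the origin on the work surface. World frame = base frame: x ahead of the robot, y to its left, z up, the work surface at z = 0. Lengths are in m, angles in rad, forces in N, time in s.
With the tool pointing down it reaches from about 0.275 to 0.85 m from the base axis. Payload 19 kg.
Tool frame: the origin (TCP) lies between the finger pads; the fingertips stand 14 mm ahead of it and the grasp point (between the pads) lies 5 mm behind it; z points along the fingers, y is the direction in which the jaws open and shut (so a half turn about z gives the same grasp; the last joint's range is limited). The gripper opens to 85 mm and grips with 20 to 120 N. Pads are 22 mm wide; open, the fingers measure 114 mm over their backs; the gripper's body (76 mm by 85 mm) begins 54 mm behind the grasp point. The pads swing forward as they close: fully open they stand 13 mm farther back than shut.
Start: joints at [-1.391, 0.15, 1.437, -0, 1.554, -0.134], TCP at [0.177, -0.547, 0.245] pointing down, gripper open.
Joint ranges: [-2.8, 2.8], [-0.68, 2.1], [0.12, 2.68], [-1.39, 4.53], [0.16, 2.79], [-2.81, 2.81]. Speed limits (rad/s): [1.89, 1.89, 2.22, 3.01, 3.01, 3.01].

INTERFACE

Orientations are given as a 3x3 rotation matrix whose columns are the frame's x, y, z axes.
In Python, from cell import * gives the robot as it stands.
- The arm moves only by the shell command python3 -m jog 'ROWS' [OPENING] [FORCE]. ROWS is JSON, one flat list of numbers, 4 for each row, row after row: the shift along the tool's x, y, z in m, then the turn about the tool's z in units of 6 degrees (1.0 is 6 degrees). A call has exactly 5 rows; each row is the pose to reach, as a shift and turn from the pose commanded when the call began, along the tool's axes at that moment; what a row does not reach only later rows make up. A row lasts 1/12 s, in which the tool goes at most 41.7 mm and 7.16 degrees, less where a joint would pass 70% of its speed; a pose out of reach is approached as far as the arm can. A call with a gripper value outside its range is refused whole. OPENING is the opening, from 0 (shut) to 1 (fully open), set as the call begins (- or left out, the last holds). The fingers move at their own pace and stop on an object; FORCE is the grip in N (left out, the last holds). Time passes only in rows, so rows that repeat a pose let the fingers close, or fill a call up. It gives the time, the measured TCP pose, the force and the opening at its end, in the units of the state.
- sense(): the state, without advancing time (a new reading comes with each control period).
- capture(name): name is "scene" or "side" or "wrist"; returns a dict with "pixels" (480x640x3 uint8, blue, green, red), "fx", "fy", "cx", "cy" (pixels), "R" (3x3) and "t" (3): a world point X has camera coordinates R X + t; the wrist camera has in their place "mount" (4x4, takes a point from camera to tool coordinates, whose origin is the TCP and whose axes are the flange's). Camera axes: x right, y down, z forward; pixel columns grow to the right and rows downward; lengths in m; the calibration is good to about 2 mm. A picture is of the moment at which its call begins: read the wrist's pose just before it. There is no depth.
- job_done(): hands the job in, once; it reports no verdict.
The state is a dict: "clock": time; "joint_positions": joint angles; "dq": joint speeds; "effort": joint torques, N m; "eef_pos": TCP position; "tool_rot": TCP orientation; "force": force on the tool from outside, world axes, zero at the start; "wrist_torque": the same for the moment, N m; "finger_gap": opening from 0.0 (shut) to 1.0 (fully open).
Only numpy, scipy, OpenCV 4.12 (cv2) and the standard library are available. Lean on these libraries where they do the work, as an engineer would, in place of code of your own. Each camera call takes 0.05 s, during which the arm holds its last target.

## Working session

There is one attempt and no reset: what is moved stays moved. The work goes in short steps, Python scripts to look and compute and a shell command to move; the robot and the scene stay as the last step left them, time stands still between calls to the robot, and variables do not carry over. Pictures are saved under pics/ and viewed, and the job is handed in when it is done.

```bash
ls; mkdir -p pics; python3 - <<'E'
from cell import *
import cv2
s=sense();print({k:s[k] for k in s})
for n in ("scene","side","wrist"):
    c=capture(n);cv2.imwrite(f"pics/{n}0.png",c["pixels"]);print(n,{k:c[k] for k in c if k!="pixels"})
E
```

```text
pics
{'clock': 0.0, 'joint_positions': array([-1.39099481e+00,  1.50984993e-01,  1.43803148e+00, -1.09806873e-05,
        1.55377454e+00, -1.33988491e-01]), 'dq': array([-0.0011977 , -0.00039046,  0.00022681, -0.00158074, -0.00113515,
       -0.00079113]), 'effort': array([ 3.91844500e-03, -7.13068342e+01, -5.70867598e+01,  2.62783578e-05,
        8.94653436e-03, -1.06234750e-04]), 'eef_pos': array([ 0.17742663, -0.54670588,  0.24467579]), 'tool_rot': array([[ 9.51170514e-01,  3.08665842e-01, -2.25109214e-04],
       [ 3.08665888e-01, -9.51169798e-01,  1.17707388e-03],
       [ 1.49205414e-04, -1.18908150e-03, -9.99999282e-01]]), 'force': array([ 0.16935466,  0.42422474, -0.26408839]), 'wrist_torque': array([-0.02148213, -0.01330237, -0.03985513]), 'finger_gap': 0.9989296891055046}
scene {'fx': 590.2998756190314, 'fy': 590.2998756190314, 'cx': 311.42621257302267, 'cy': 241.26807367091925, 'R': array([[ 0.72516546,  0.68821691,  0.0221934 ],
       [ 0.46794996, -0.46891646, -0.74909291],
       [-0.50513156,  0.55360171, -0.66209309]]), 't': array([-0.44287386, -0.13791146,  1.54552926])}
side {'fx': 460.87250421508537, 'fy': 460.87250421508537, 'cx': 324.40740147632533, 'cy': 239.12720190369805, 'R': array([[-7.65261939e-01, -6.43718856e-01, -4.45116176e-04],
       [-4.15514604e-01,  4.94497438e-01, -7.63426419e-01],
       [ 4.91652090e-01, -5.84036230e-01, -6.45894654e-01]]), 't': array([0.46964175, 0.21947603, 0.81624225])}
wrist {'fx': 348.2673075951959, 'fy': 348.2673075951959, 'cx': 315.6387834364774, 'cy': 238.74499253001926, 'mount': array([[ 8.07683362e-04, -9.62483170e-01, -2.71340182e-01,
         6.93843876e-02],
       [ 9.99999649e-01,  7.16402803e-04,  4.35458679e-04,
        -7.09472997e-04],
       [-2.24732783e-04, -2.71340439e-01,  9.62483411e-01,
        -1.28853692e-01],
       [ 0.00000000e+00,  0.00000000e+00,  0.00000000e+00,
         1.00000000e+00]])}
```

View pics/scene0.png

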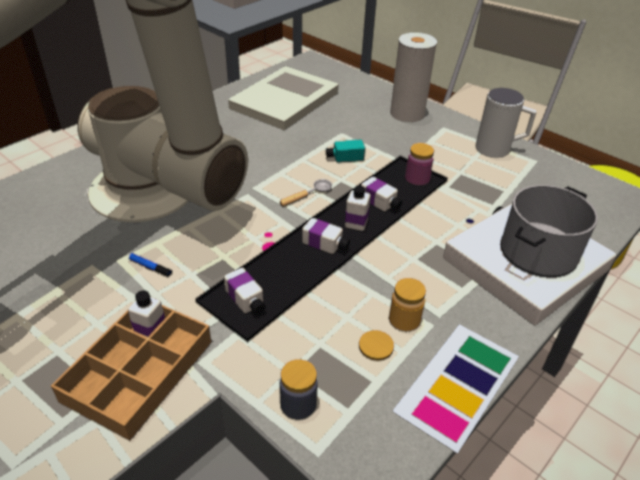

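View pics/side0.png

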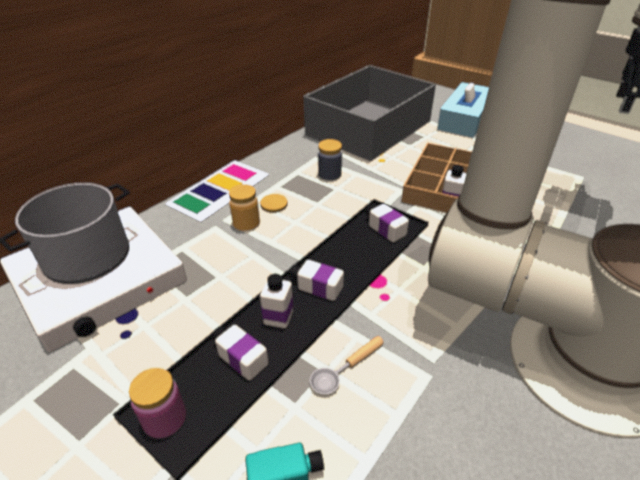

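View pics/wrist0.png

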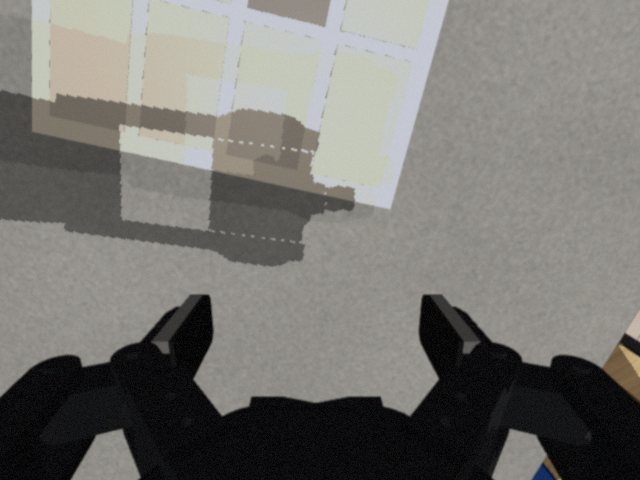

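```bash
python3 - <<'E'
import cv2
a=cv2.imread("pics/scene0.png")
cv2.imwrite("pics/s0a.png",cv2.resize(a[140:350,190:460],None,fx=2.8,fy=2.8,interpolation=cv2.INTER_CUBIC))
cv2.imwrite("pics/s0b.png",cv2.resize(a[280:445,45:225],None,fx=3.5,fy=3.5,interpolation=cv2.INTER_CUBIC))
b=cv2.imread("pics/side0.png")
cv2.imwrite("pics/d0a.png",cv2.resize(b[190:480,110:440],None,fx=2,fy=2,interpolation=cv2.INTER_CUBIC))
E
```

```text
(no output)
```

View pics/s0a.png

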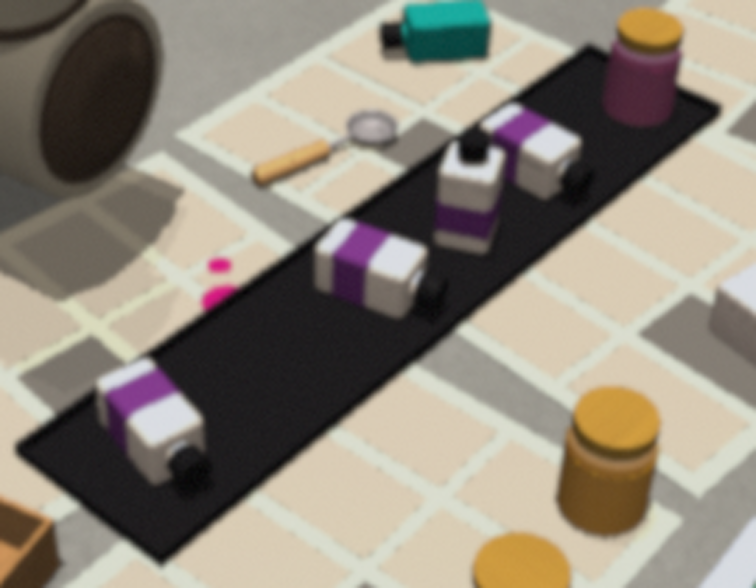

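View pics/s0b.png

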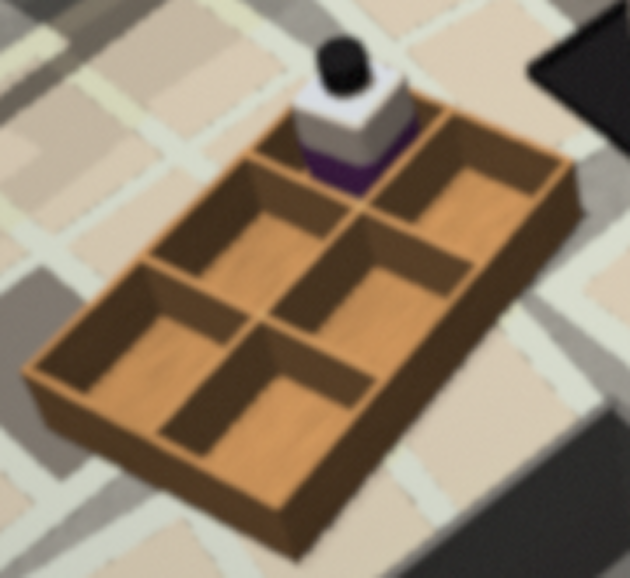

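View pics/d0a.png

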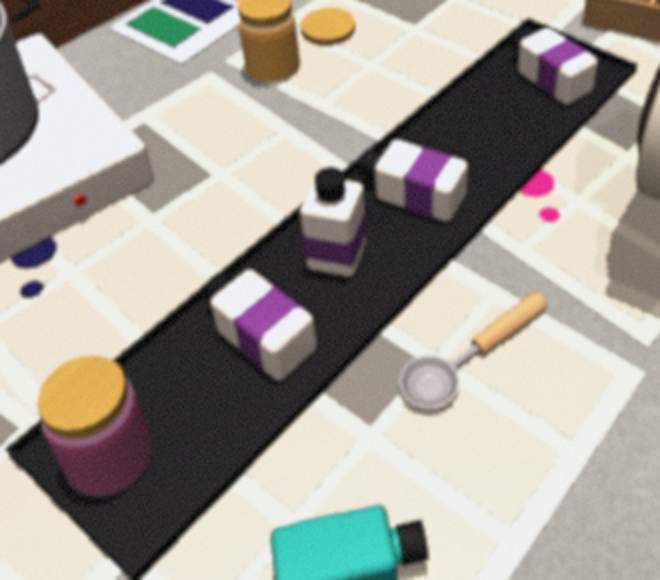

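```bash
cat > h.py <<'E'
import numpy as np, cv2
from cell import *
def w(c,u,v,z):
    d=np.array([(u-c["cx"])/c["fx"],(v-c["cy"])/c["fy"],1.]); 
    if "R" in c: R=c["R"].T; o=-R@c["t"]
    else: R,o=c["WR"],c["Wo"]
    d=R@d; return o+d*(z-o[2])/d[2]
def wcam():
    s=sense(); c=capture("wrist"); M=c["mount"]; R=s["tool_rot"]
    c["WR"]=R@M[:3,:3]; c["Wo"]=s["eef_pos"]+R@M[:3,3]; return c
def px(c,X):
    X=np.array(X,float)
    p=c["R"]@X+c["t"] if "R" in c else c["WR"].T@(X-c["Wo"])
    return c["fx"]*p[0]/p[2]+c["cx"],c["fy"]*p[1]/p[2]+c["cy"]
def shift(x,y,z):
    s=sense(); return s["tool_rot"].T@(np.array([x,y,z])-s["eef_pos"])
E
python3 - <<'E'
from h import *
np.set_printoptions(precision=3,suppress=True)
c=capture("scene"); f=lambda p,z:w(c,190+p[0]/2.8,140+p[1]/2.8,z)
for p in [(20,450),(165,560),(588,45),(720,105)]: print("tray",f(p,.015))
for n,ps in dict(A=[(100,395),(148,360),(200,410),(150,445)],B=[(320,255),(345,222),(428,245),(400,280)],D=[(485,120),(517,103),(580,148),(545,165)]).items():
    print(n,*[f(p,.052)[:2] for p in ps])
print("Ccap",f((475,140),.112))
g=lambda p,z:w(c,45+p[0]/3.5,280+p[1]/3.5,z)
for p in [(25,370),(290,510),(575,160),(310,90)]: print("carton",g(p,.052)[:2])
print("old cap",g((343,52),.112)[:2])
d=capture("side"); f=lambda p,z:w(d,110+p[0]/2,190+p[1]/2,z)
for p in [(8,450),(135,578),(528,20),(636,68)]: print("tray",f(p,.015))
print("Ccap",f((331,178),.112))
for n,ps in dict(A=[(520,40),(548,30),(595,65),(565,85)],B=[(378,170),(398,140),(466,165),(440,195)],D=[(212,308),(255,270),(313,325),(270,352)]).items():
    print(n,*[f(p,.052)[:2] for p in ps])
E
```

```text
tray [ 0.428 -0.155  0.015]
tray [ 0.583 -0.149  0.015]
tray [0.396 0.588 0.015]
tray [0.549 0.595 0.015]
A [ 0.457 -0.098] [ 0.454 -0.048] [ 0.52  -0.056] [ 0.521 -0.105]
B [0.461 0.132] [0.446 0.178] [0.515 0.205] [0.528 0.156]
D [0.436 0.374] [0.439 0.415] [0.523 0.401] [0.516 0.359]
Ccap [0.498 0.278 0.112]
carton [ 0.438 -0.475]
carton [ 0.598 -0.428]
carton [ 0.526 -0.198]
carton [ 0.38 -0.27]
old cap [ 0.423 -0.266]
tray [0.545 0.597 0.015]
tray [0.388 0.591 0.015]
tray [ 0.569 -0.143  0.015]
tray [ 0.414 -0.145  0.015]
Ccap [0.489 0.283 0.112]
A [ 0.525 -0.06 ] [ 0.511 -0.097] [ 0.433 -0.076] [ 0.439 -0.024]
B [0.506 0.206] [0.52 0.16] [0.444 0.144] [0.438 0.192]
D [0.502 0.419] [0.505 0.368] [0.424 0.376] [0.432 0.417]
```

```bash
python3 -c "
from h import *
print(shift(.45,-.07,.25))"
```

```text
[ 0.406418   -0.36941236 -0.00472443]
```

```bash
python3 -m jog '[0.03,-0.027,0,0, 0.06,-0.054,0,0, 0.09,-0.08,0,0, 0.12,-0.108,0,0, 0.15,-0.135,0,0]' 1; python3 -m jog '[0.03,-0.027,0,0, 0.06,-0.054,0,0, 0.09,-0.08,0,0, 0.12,-0.108,0,0, 0.15,-0.135,0,0]'; python3 -m jog '[0.03,-0.027,0,1, 0.06,-0.054,0,2, 0.09,-0.08,0,3, 0.106,-0.1,0,3, 0.106,-0.1,0,3]'; python3 -c "
from h import *
c=wcam();cv2.imwrite('pics/w1.png',c['pixels']);print(sense()['eef_pos'],sense()['tool_rot'],sense()['force'])"
```

```text
clock: 0.67
eef_pos: [0.2788, -0.3704, 0.2452]
tool_rot: [[0.951, 0.308, 0.0], [0.308, -0.951, 0.0], [0.0, -0.0, -1.0]]
force: [1.2, -1.1, 0.7]
finger_gap: 1.005
clock: 1.08
eef_pos: [0.3799, -0.1955, 0.2455]
tool_rot: [[0.951, 0.308, 0.0], [0.308, -0.951, -0.0], [0.0, 0.0, -1.0]]
force: [-0.0, -1.4, 0.9]
finger_gap: 1.004
clock: 1.5
eef_pos: [0.4511, -0.0644, 0.2453]
tool_rot: [[1.0, 0.002, 0.001], [0.002, -1.0, 0.002], [0.001, -0.002, -1.0]]
force: [-0.5, -0.0, 0.4]
finger_gap: 1.001
[ 0.45030294 -0.06647665  0.24519081] [[ 9.99991309e-01  4.16824341e-03 -8.17024330e-05]
 [ 4.16830473e-03 -9.99991020e-01  7.65325063e-04]
 [-7.85116381e-05 -7.65658972e-04 -9.99999704e-01]] [ 0.88463291  0.57407248 -0.59573442]
```

View pics/w1.png

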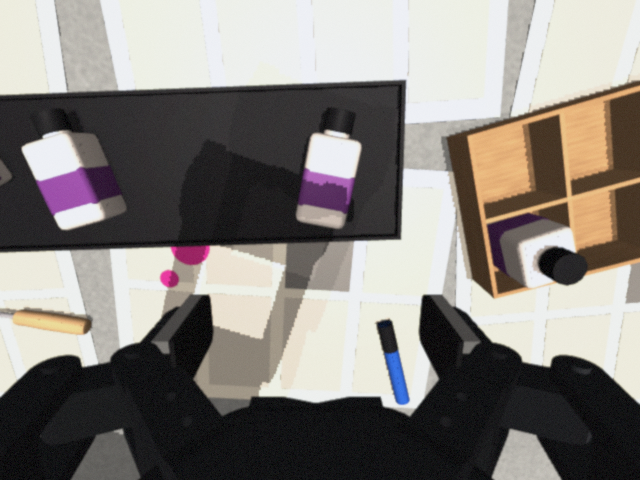

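```bash
python3 -c "
import cv2
a=cv2.imread('pics/w1.png')
cv2.imwrite('pics/w1a.png',cv2.resize(a[80:250,280:410],None,fx=3.4,fy=3.4,interpolation=cv2.INTER_CUBIC))
cv2.imwrite('pics/w1b.png',cv2.resize(a[80:250,0:150],None,fx=3.4,fy=3.4,interpolation=cv2.INTER_CUBIC))"
```

```text
(no output)
```

View pics/w1a.png

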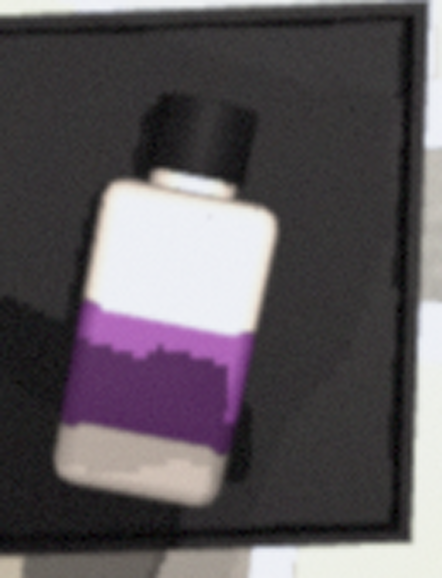

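View pics/w1b.png

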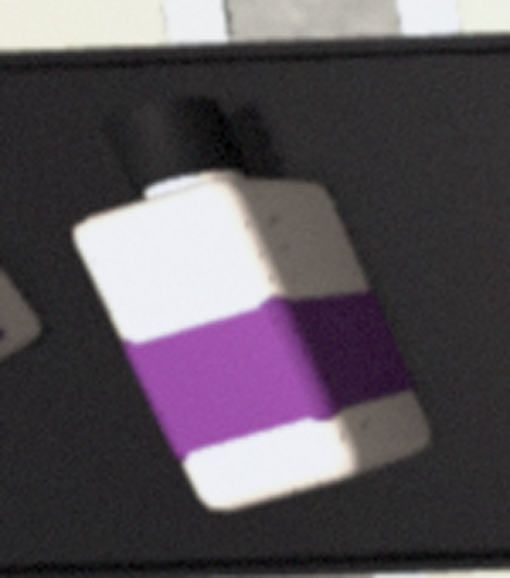

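```bash
python3 - <<'E'
from h import *
np.set_printoptions(precision=4,suppress=True)
c=wcam()
f=lambda p,z,ox:w(c,ox+p[0]/3.4,80+p[1]/3.4,z)
for n,ox,ps in [("A",280,[(105,180),(278,210),(55,482),(218,508)]),("B",0,[(72,225),(238,178),(205,512),(355,470)])]:
    P=np.array([f(p,.052,ox)[:2] for p in ps]); print(n,P)
    cap=(P[0]+P[1])/2;b=(P[2]+P[3])/2;print(cap,b,np.arctan2(*(cap-b)[::-1]),np.linalg.norm(cap-b))
# tray rim outer corners: right end
print("tray",f((425,5),.015,280),f((410,540),.015,280),w(c,0,95,.015),w(c,0,252,.015))
E
```

```text
A [[ 0.5259 -0.061 ]
 [ 0.5186 -0.1063]
 [ 0.4453 -0.0472]
 [ 0.438  -0.0928]]
[ 0.5223 -0.0837] [ 0.4417 -0.07  ] -0.1681523758110038 0.08175764456159798
B [[0.5133 0.198 ]
 [0.5254 0.1522]
 [0.4355 0.1782]
 [0.4478 0.1341]]
[0.5193 0.1751] [0.4416 0.1561] 0.2394514877782302 0.07997537893019557
tray [ 0.5739 -0.1498  0.015 ] [ 0.4186 -0.1567  0.015 ] [0.56  0.238 0.015] [0.4015 0.2761 0.015 ]
```

```bash
python3 -c "
from h import *
print(shift(.5117,-.0819,.026))"
```

```text
[0.06200211 0.01396398 0.21913531]
```

```bash
python3 -m jog '[0.03,0.007,0,0.8, 0.062,0.014,0.02,1.65, 0.062,0.014,0.05,1.65, 0.062,0.014,0.08,1.65, 0.062,0.014,0.12,1.65]' 1 20;python3 -c "
from h import *
print(sense()['force'],shift(.5117,-.0819,.026))
c=wcam();cv2.imwrite('pics/w2.png',c['pixels'])"
```

```text
clock: 2.02
eef_pos: [0.5118, -0.0854, 0.1252]
tool_rot: [[0.985, -0.173, 0.002], [-0.173, -0.985, -0.001], [0.002, 0.001, -1.0]]
force: [1.4, -0.7, 0.2]
finger_gap: 0.999
[ 1.36567617 -0.67204989  0.24288066] [-0.00097047 -0.00348251  0.09923982]
```

View pics/w2.png

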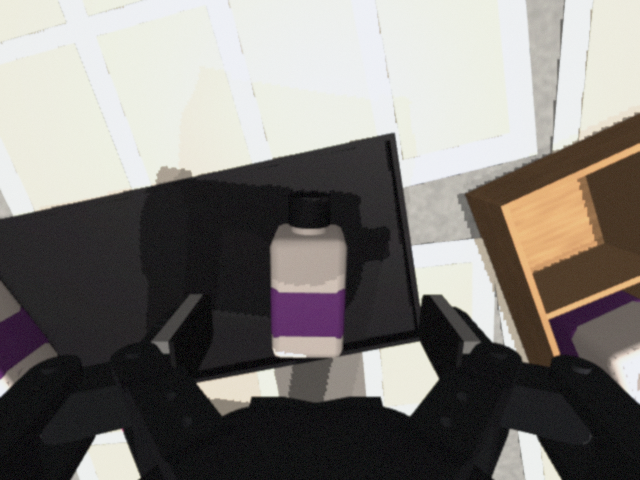

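```bash
python3 -m jog '[0,-0.0035,0.03,0, 0,-0.0035,0.06,0, 0,-0.0035,0.09,0, 0,-0.0035,0.099,0, 0,-0.0035,0.099,0]'; python3 -m jog '[0,0,0,0, 0,0,0,0, 0,0,0,0, 0,0,0,0, 0,0,0,0]' 0 20;python3 -m jog '[0,0,0,0, 0,0,0,0, 0,0,0,0, 0,0,0,0, 0,0,0,0]';python3 -c "
from h import *
c=wcam();cv2.imwrite('pics/w3.png',c['pixels']);c=capture('scene');cv2.imwrite('pics/s3.png',cv2.resize(c['pixels'][200:400,140:380],None,fx=2.5,fy=2.5))"
```

```text
clock: 2.48
eef_pos: [0.5109, -0.0808, 0.0252]
tool_rot: [[0.985, -0.173, -0.003], [-0.173, -0.985, 0.001], [-0.004, -0.0, -1.0]]
force: [1.0, 0.5, -0.2]
finger_gap: 0.998
clock: 2.9
eef_pos: [0.5129, -0.0806, 0.0282]
tool_rot: [[0.985, -0.172, 0.003], [-0.172, -0.985, -0.001], [0.003, 0.001, -1.0]]
force: [-2.4, -0.6, 9.2]
finger_gap: 0.557
clock: 3.32
eef_pos: [0.5129, -0.0806, 0.0281]
tool_rot: [[0.985, -0.172, 0.003], [-0.172, -0.985, -0.001], [0.003, 0.001, -1.0]]
force: [-1.2, -0.4, 9.1]
finger_gap: 0.564
```

View pics/s3.png

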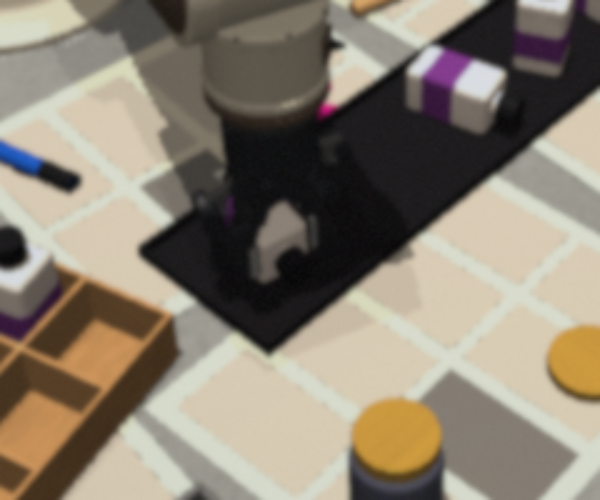

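```bash
python3 -m jog '[0,0,-0.015,0, 0,0,-0.035,0, 0,0,-0.055,0, 0,0,-0.075,0, 0,0,-0.09,0]';python3 -m jog '[0,0,0,0, 0,0,0,0, 0,0,0,0, 0,0,0,0, 0,0,0,0]';python3 -c "
from h import *
c=wcam();cv2.imwrite('pics/w4.png',c['pixels']);c=capture('side');cv2.imwrite('pics/s4.png',cv2.resize(c['pixels'][100:300,300:540],None,fx=2.5,fy=2.5))
print([sense()['force'],sense()['wrist_torque']])"
```

```text
clock: 3.83
eef_pos: [0.5125, -0.0803, 0.1191]
tool_rot: [[0.985, -0.172, 0.003], [-0.172, -0.985, -0.001], [0.003, 0.0, -1.0]]
force: [-0.5, -0.4, -1.0]
finger_gap: 0.564
clock: 4.25
eef_pos: [0.5117, -0.0801, 0.1156]
tool_rot: [[0.985, -0.172, -0.001], [-0.172, -0.985, 0.0], [-0.001, -0.0, -1.0]]
force: [-0.4, 0.3, -0.6]
finger_gap: 0.56
[array([ 0.31536792, -0.73186742, -0.63521913]), array([ 0.02985974, -0.04244037,  0.01100378])]
```

View pics/s4.png

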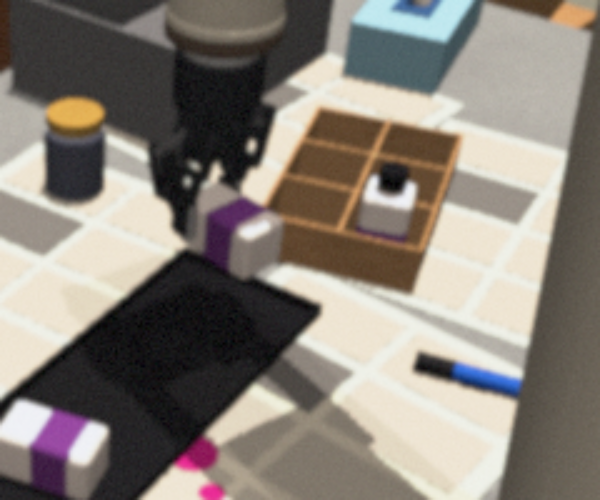

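View pics/w4.png

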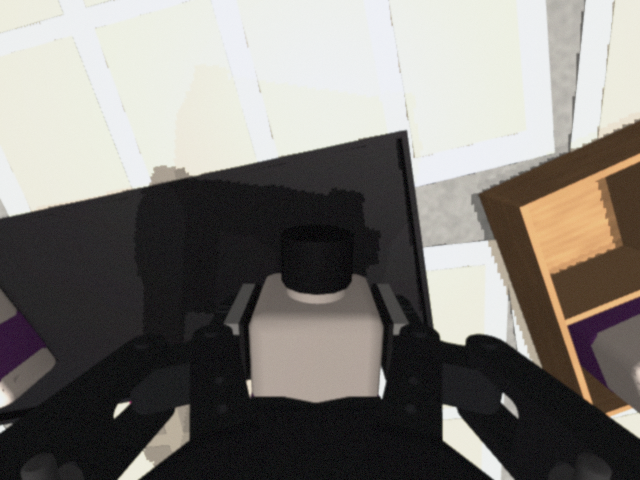

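```bash
cat > wt.py <<'E'
from h import *
def wt(n=30):
    F=[];E=[]
    for i in range(n):
        capture("wrist"); s=sense(); F.append(np.r_[s["force"],s["wrist_torque"]]);E.append(s["effort"])
    F=np.array(F);E=np.array(E)
    print(s["eef_pos"].round(4),"F",F.mean(0).round(3),"sd",F.std(0).round(3),"E",E.mean(0).round(3),"sd",E.std(0)[1:3].round(3))
if __name__=="__main__": wt()
E
python3 wt.py
```

```text
[ 0.512  -0.0802  0.1163] F [ 0.197 -0.147 -0.845  0.    -0.021 -0.008] sd [0.364 0.489 0.376 0.033 0.034 0.032] E [-1.0000e-03 -6.3588e+01 -5.2832e+01 -2.0000e-03  2.2000e-02 -0.0000e+00] sd [0.032 0.035]
```

```bash
python3 -m jog '[0,0,0.005,-1, 0,0,0.01,-2, 0,0,0.03,-2, 0,0,0.055,-2, 0,0,0.055,-2]';python3 -c "
from h import *
print(shift(.497,-.081,.031));c=wcam()
c=capture('side');cv2.imwrite('pics/s5.png',cv2.resize(c['pixels'][100:300,300:540],None,fx=2.5,fy=2.5))"
```

```text
clock: 6.27
eef_pos: [0.5101, -0.0796, 0.0576]
tool_rot: [[0.999, 0.036, -0.005], [0.036, -0.999, 0.002], [-0.005, -0.002, -1.0]]
force: [-1.1, 0.1, -2.0]
finger_gap: 0.562
[-0.01301512  0.00092765  0.02668085]
```

View pics/s5.png

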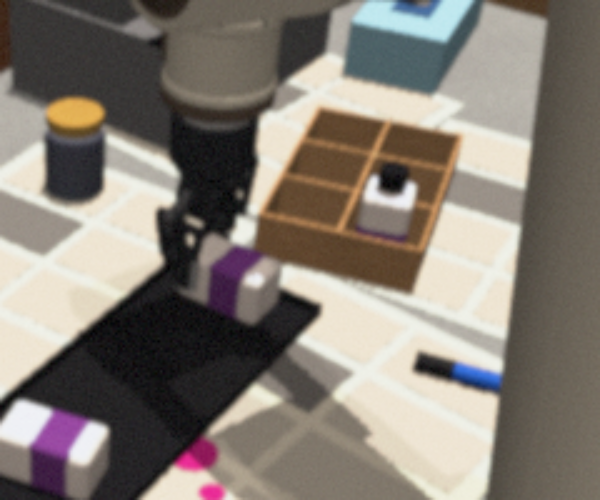

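```bash
python3 -m jog '[0,0,0.015,0, 0,0,0.029,0, 0,0,0.029,0, -0.01,0,0.029,0, -0.021,0,0.029,0]'; python3 -m jog '[-0.003,0,-0.008,0, -0.006,0,-0.017,0, -0.011,0,-0.025,0, -0.017,0,-0.032,0, -0.017,0,-0.032,0]';python3 -c "
from h import *
c=capture('side');cv2.imwrite('pics/s6.png',cv2.resize(c['pixels'][100:300,300:540],None,fx=2.5,fy=2.5))"
```

```text
clock: 6.78
eef_pos: [0.4912, -0.0811, 0.0337]
tool_rot: [[0.999, 0.037, 0.002], [0.037, -0.999, -0.0], [0.002, 0.0, -1.0]]
force: [21.2, 2.5, 6.4]
finger_gap: 0.557
clock: 7.2
eef_pos: [0.4736, -0.0818, 0.0662]
tool_rot: [[0.999, 0.036, 0.002], [0.036, -0.999, -0.001], [0.002, 0.001, -1.0]]
force: [-0.3, -0.6, -0.2]
finger_gap: 0.56
```

View pics/s6.png

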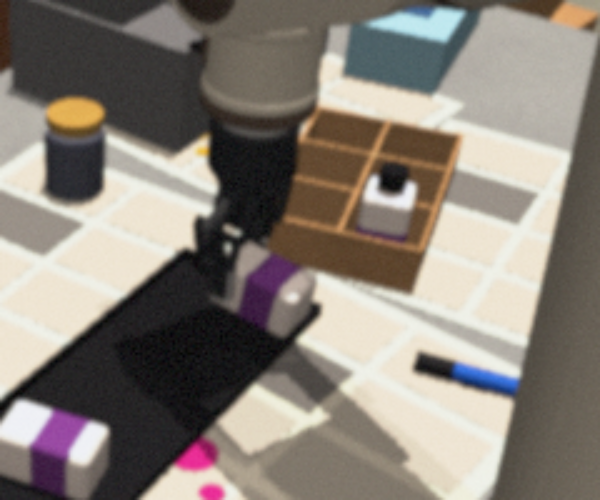

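```bash
python3 -m jog '[0.02,0,0,0, 0.02,0,0.018,0, 0.02,0,0.018,0, 0.01,0,0.018,0, 0.003,0,0.018,0]'; python3 -m jog '[-0.003,0,-0.003,0, -0.006,0,-0.007,0, -0.009,0,-0.011,0, -0.009,0,-0.011,0, -0.009,0,-0.011,0]';python3 -c "
from h import *
c=capture('side');cv2.imwrite('pics/s7.png',cv2.resize(c['pixels'][100:300,300:540],None,fx=2.5,fy=2.5))"
```

```text
clock: 7.67
eef_pos: [0.4784, -0.0816, 0.0477]
tool_rot: [[0.999, 0.036, 0.005], [0.036, -0.999, -0.0], [0.005, 0.0, -1.0]]
force: [20.6, 3.0, 13.3]
finger_gap: 0.559
clock: 8.08
eef_pos: [0.4676, -0.0818, 0.0577]
tool_rot: [[0.999, 0.036, 0.0], [0.036, -0.999, -0.0], [0.0, 0.0, -1.0]]
force: [0.2, 0.4, -1.4]
finger_gap: 0.561
```

View pics/s7.png

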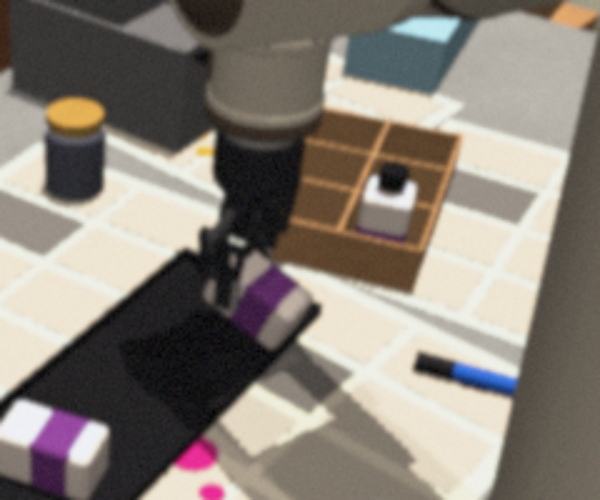

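```bash
python3 -m jog '[-0.004,0,-0.001,0, -0.008,0,-0.003,0, -0.012,0,-0.005,0, -0.016,0,-0.008,0, -0.016,0,-0.008,0]';python3 -c "
from h import *
c=capture('side');cv2.imwrite('pics/s8.png',cv2.resize(c['pixels'][100:300,300:540],None,fx=2.5,fy=2.5))"
```

```text
clock: 8.55
eef_pos: [0.4515, -0.0824, 0.0659]
tool_rot: [[0.999, 0.036, 0.0], [0.036, -0.999, -0.0], [0.0, 0.0, -1.0]]
force: [0.4, 0.1, -1.1]
finger_gap: 0.556
```

View pics/s8.png

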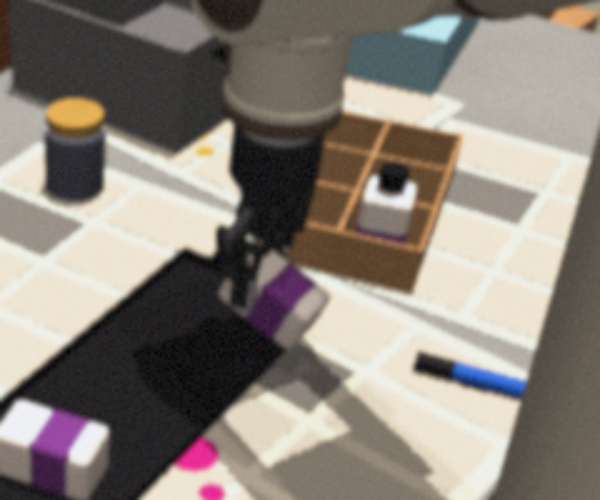

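```bash
python3 -m jog '[0.015,0,-0.003,0, 0.03,0,-0.003,0, 0.032,0,0.006,0, 0.032,0,0.006,0, 0.032,0,0.006,0]';python3 -c "
from h import *
c=capture('side');cv2.imwrite('pics/s9.png',cv2.resize(c['pixels'][100:300,300:540],None,fx=2.5,fy=2.5))"
```

```text
clock: 9.02
eef_pos: [0.4831, -0.081, 0.0584]
tool_rot: [[0.999, 0.037, -0.002], [0.037, -0.999, 0.001], [-0.002, -0.001, -1.0]]
force: [-0.5, -0.2, -0.8]
finger_gap: 0.557
```

View pics/s9.png

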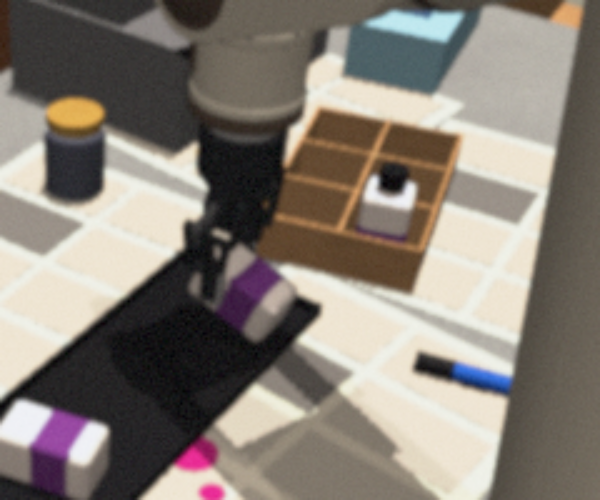

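```bash
cat > ov.py <<'E'
from h import *
import sys
def box(L,th,lat=0.029,cam='side',crop=(100,300,300,540),out='pics/o.png',sc=3):
    s=sense();c=capture(cam);R=s['tool_rot'];G=s['eef_pos']+np.array([0,0,.005])
    im=c['pixels'].copy();y0,y1,x0,x1=crop;im=cv2.resize(im[y0:y1,x0:x1],None,fx=sc,fy=sc)
    X=R[:,0]*[1,1,0];X/=np.linalg.norm(X);Z=np.array([0,0,1.]);Y=np.cross(Z,X)
    a=X*np.cos(th)+Z*np.sin(th);n=-X*np.sin(th)+Z*np.cos(th);C=G-L*a-lat*n
    pts=[]
    for i in (0,.084):
        q=[C+i*a+Y*sy+n*k for sy,k in((-.024,0),(.024,0),(.024,.048),(-.024,.048))]
        p=[((np.array(px(c,v))-[x0,y0])*sc).astype(int) for v in q]
        cv2.polylines(im,[np.array(p)],True,(0,255,0),1);pts.append(p)
    for u,v in zip(*pts): cv2.line(im,tuple(map(int,u)),tuple(map(int,v)),(0,255,0),1)
    cv2.imwrite(out,im);print('lowcorner',C.round(4))
if __name__=="__main__": box(float(sys.argv[1])/1000,np.radians(float(sys.argv[2])),out=sys.argv[3])
E
python3 ov.py 71 35 pics/o9.png
```

```text
lowcorner [ 0.4417 -0.0825 -0.0007]
```

View pics/o9.png

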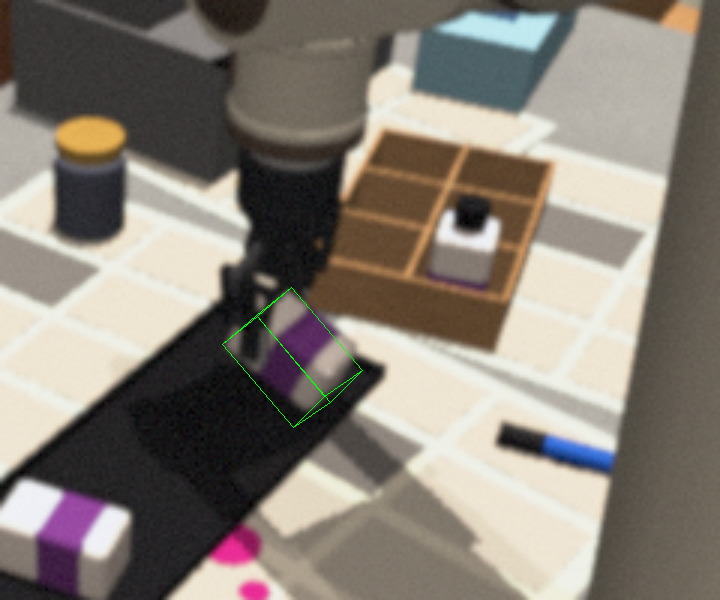

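```bash
sed -i 's/lat=0.029/lat=0.024/; s/\[0,0,.005\]/[0,0,.005]/' ov.py; python3 ov.py 68 32 pics/o10.png
```

```text
lowcorner [ 0.4385 -0.0828  0.0077]
```

View pics/o10.png

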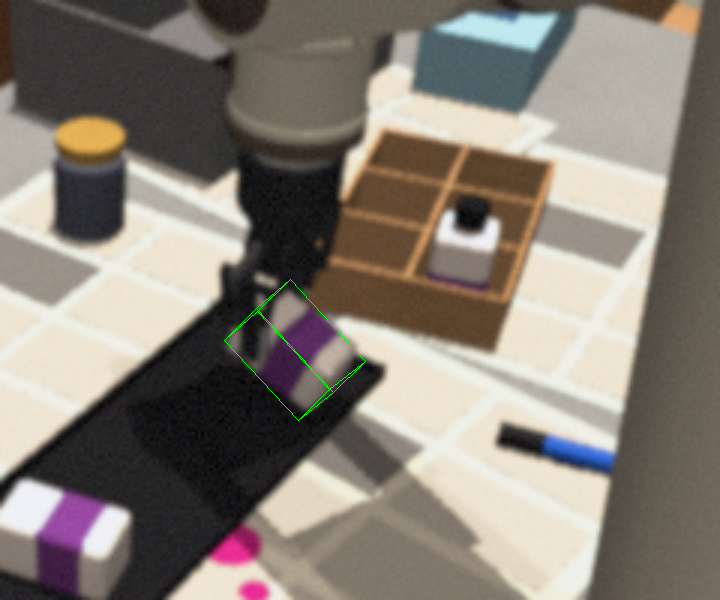

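```bash
python3 -m jog '[-0.01,0,0.005,0, -0.016,0,0.005,0, -0.021,0,0.002,0, -0.026,0,-0.001,0, -0.030,0,-0.0035,0]';python3 ov.py 66 45 pics/o11.png
```

```text
clock: 9.58
eef_pos: [0.4541, -0.0824, 0.0636]
tool_rot: [[0.999, 0.036, 0.002], [0.036, -0.999, -0.0], [0.002, 0.0, -1.0]]
force: [4.4, 0.0, -0.8]
finger_gap: 0.561
lowcorner [ 0.4245 -0.0835  0.005 ]
```

View pics/o11.png

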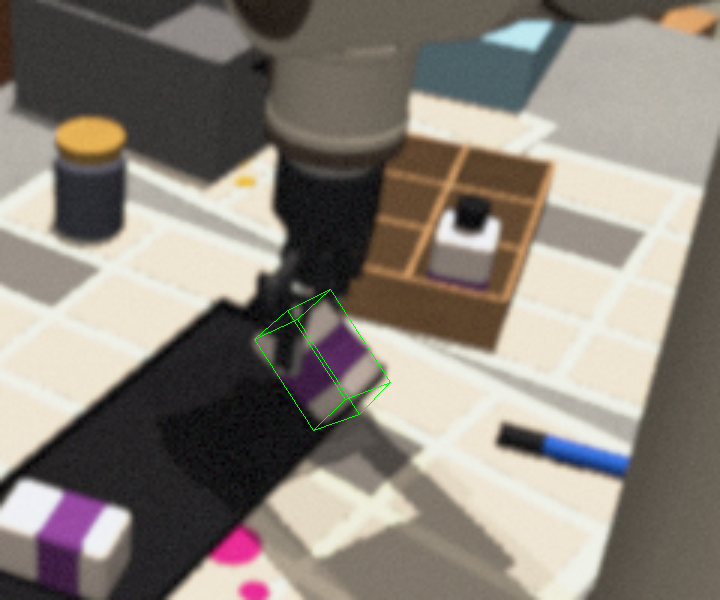

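```bash
python3 -m jog '[-0.004,0,-0.0,0, -0.008,0,-0.001,0, -0.012,0,-0.002,0, -0.016,0,-0.004,0, -0.016,0,-0.004,0]';python3 ov.py 65 58 pics/o12.png
```

```text
clock: 10.05
eef_pos: [0.4382, -0.083, 0.0676]
tool_rot: [[0.999, 0.036, 0.002], [0.036, -0.999, -0.0], [0.002, 0.0, -1.0]]
force: [3.4, -0.0, 5.3]
finger_gap: 0.561
lowcorner [ 0.4242 -0.0836  0.0048]
```

View pics/o12.png

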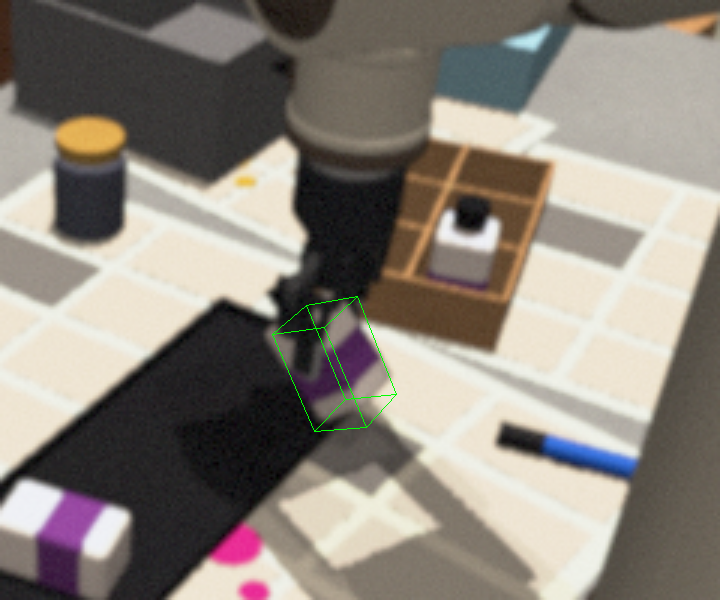

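```bash
python3 -m jog '[-0.004,0,-0.0,0, -0.008,0,-0.0005,0, -0.012,0,-0.001,0, -0.016,0,-0.002,0, -0.016,0,-0.002,0]';python3 ov.py 65 65 pics/o13.png
```

```text
clock: 10.52
eef_pos: [0.4221, -0.0836, 0.0693]
tool_rot: [[0.999, 0.036, 0.001], [0.036, -0.999, -0.0], [0.001, 0.0, -1.0]]
force: [2.8, -0.1, 7.2]
finger_gap: 0.561
lowcorner [ 0.4163 -0.0838  0.0052]
```

View pics/o13.png

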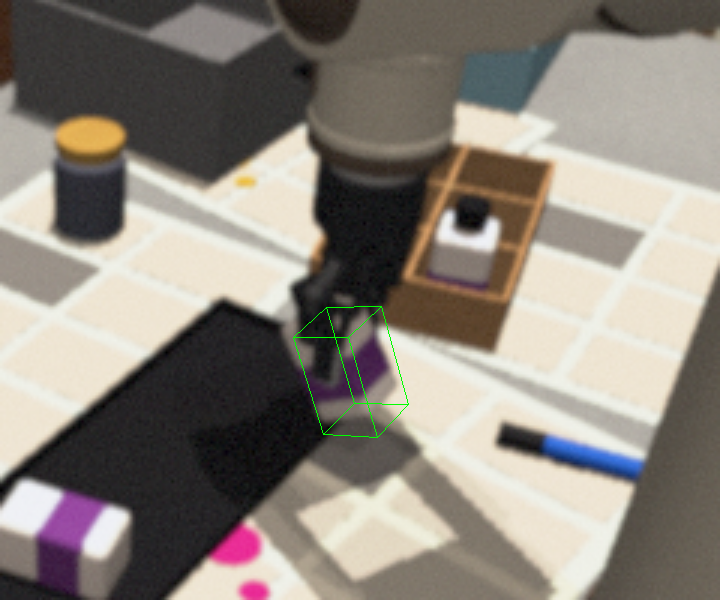

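```bash
python3 -m jog '[-0.004,0,-0.0,0, -0.008,0,-0.0005,0, -0.012,0,-0.0005,0, -0.016,0,-0.0005,0, -0.016,0,-0.0005,0]';python3 ov.py 60 78 pics/o14.png
```

```text
clock: 10.98
eef_pos: [0.4052, -0.0841, 0.0693]
tool_rot: [[0.999, 0.036, -0.001], [0.036, -0.999, 0.0], [-0.001, -0.0, -1.0]]
force: [-2.3, -0.3, 6.9]
finger_gap: 0.557
lowcorner [ 0.4162 -0.0837  0.0106]
```

View pics/o14.png

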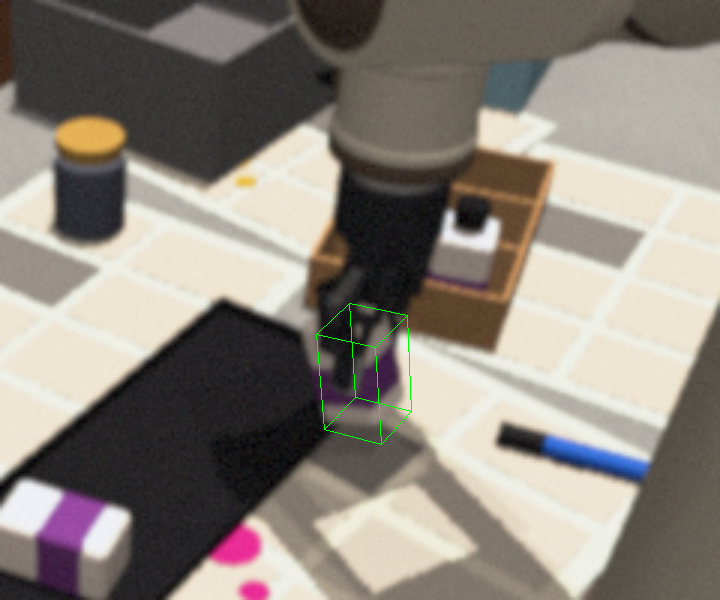

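```bash
python3 -m jog '[0.0,0,-0.012,0, 0.02,0,-0.02,0, 0.05,0,-0.02,0, 0.08,0,-0.02,0, 0.087,0,-0.02,0]';python3 -m jog '[0.0,0,0.010,0, 0,0,0.018,0, 0,0,0.023,0, 0,0,0.026,0, 0,0,0.026,0]';python3 ov.py 57 78 pics/o15.png
```

```text
clock: 11.45
eef_pos: [0.4955, -0.0809, 0.0889]
tool_rot: [[0.999, 0.036, -0.0], [0.036, -0.999, 0.0], [-0.0, -0.0, -1.0]]
force: [0.7, -0.6, -0.0]
finger_gap: 0.561
clock: 11.87
eef_pos: [0.4919, -0.0808, 0.0624]
tool_rot: [[0.999, 0.036, -0.002], [0.036, -0.999, 0.001], [-0.002, -0.001, -1.0]]
force: [-0.4, -0.0, -1.2]
finger_gap: 0.563
lowcorner [ 0.5035 -0.0804  0.0067]
```

View pics/o15.png

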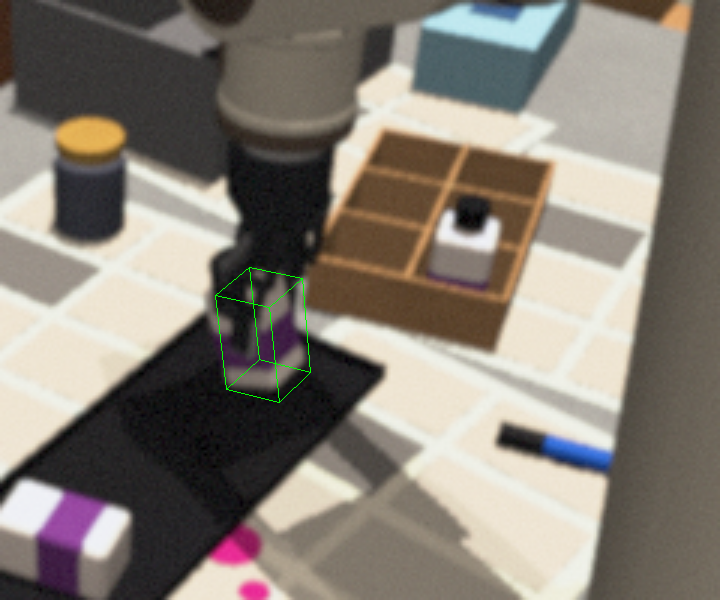

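```bash
python3 -m jog '[0.0,0,0.003,0, 0,0,0.005,0, 0,0,0.007,0, 0,0,0.009,0, 0,0,0.009,0]';python3 ov.py 53 80 pics/o16.png
```

```text
clock: 12.33
eef_pos: [0.4943, -0.0811, 0.0565]
tool_rot: [[0.999, 0.036, 0.004], [0.036, -0.999, -0.001], [0.004, 0.001, -1.0]]
force: [-5.4, 2.5, 27.5]
finger_gap: 0.563
lowcorner [ 0.5088 -0.0806  0.0051]
```

View pics/o16.png

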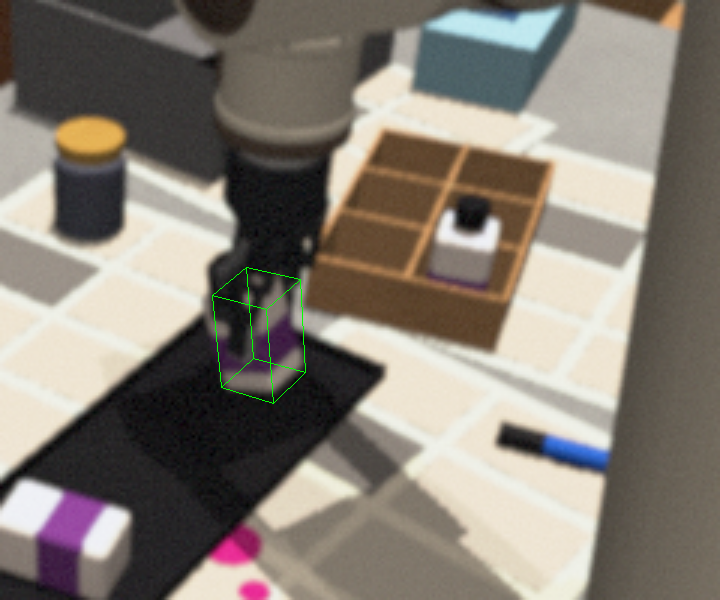

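```bash
python3 -m jog '[0.0,0,-0.002,0, 0,0,-0.002,0, 0,0,-0.002,0, 0,0,-0.002,0, 0,0,-0.002,0]' 0.85;python3 -m jog '[0.0,0,-0.015,0, 0,0,-0.04,0, 0,0,-0.07,0, 0,0,-0.1,0, 0,0,-0.13,0]' 0.9;python3 -c "
from h import *
c=wcam();cv2.imwrite('pics/w17.png',c['pixels']);c=capture('side');cv2.imwrite('pics/s17.png',cv2.resize(c['pixels'][100:300,300:540],None,fx=2.5,fy=2.5))"
```

```text
clock: 12.8
eef_pos: [0.4929, -0.0809, 0.0561]
tool_rot: [[0.999, 0.036, -0.0], [0.036, -0.999, 0.0], [-0.0, -0.0, -1.0]]
force: [-0.1, -0.1, 0.0]
finger_gap: 0.847
clock: 13.22
eef_pos: [0.4927, -0.0808, 0.1875]
tool_rot: [[0.999, 0.036, -0.001], [0.036, -0.999, 0.0], [-0.001, -0.0, -1.0]]
force: [0.7, -0.2, -0.4]
finger_gap: 0.898
```

View pics/s17.png

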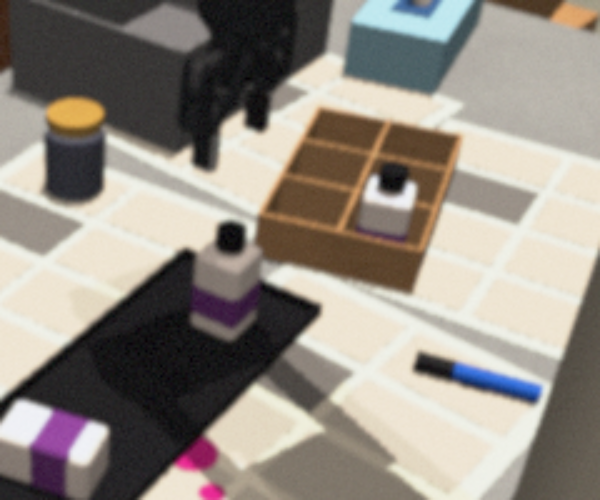

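View pics/w17.png

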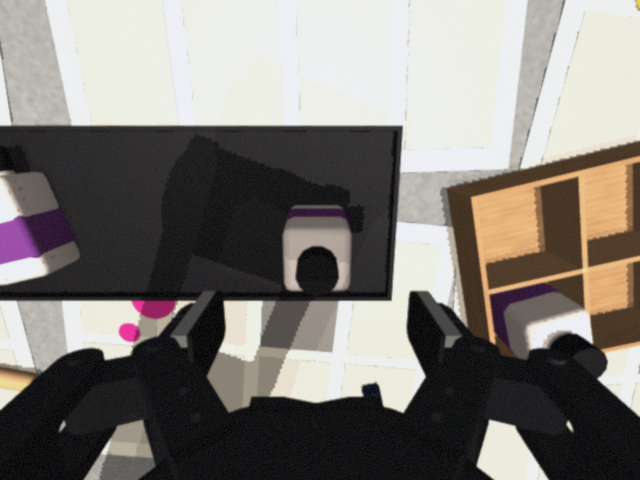

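```bash
python3 wt.py; python3 - <<'E'
from h import *
np.set_printoptions(precision=4,suppress=True)
c=wcam()
print("cap",w(c,316,262,.112),"bodytop",[w(c,*p,.088)[:2] for p in [(284,290),(350,290)]], "basefront",[w(c,*p,.088)[:2] for p in [(288,206),(348,206)]])
for p in [(449,188),(640,143),(494,353),(474,197)]: print("carton",p,w(c,*p,.052)[:2])
cv2.imwrite('pics/w18.png',cv2.resize(c['pixels'][120:400,430:640],None,fx=2.1,fy=2.1))
E
```

```text
[ 0.493  -0.0809  0.1863] F [ 0.098  0.029 -0.147  0.001  0.001  0.004] sd [0.402 0.532 0.472 0.028 0.027 0.03 ] E [ 1.2000e-02 -5.7852e+01 -5.5805e+01  1.0000e-03  3.9000e-02 -0.0000e+00] sd [1.049 1.088]
cap [ 0.49   -0.0805  0.112 ] bodytop [array([ 0.4597, -0.059 ]), array([ 0.4614, -0.1056])] basefront [array([ 0.5199, -0.0609]), array([ 0.5214, -0.1005])]
carton (449, 188) [ 0.5315 -0.1794]
carton (640, 143) [ 0.5692 -0.3138]
carton (494, 353) [ 0.3911 -0.2383]
carton (474, 197) [ 0.5254 -0.1993]
```

View pics/w18.png

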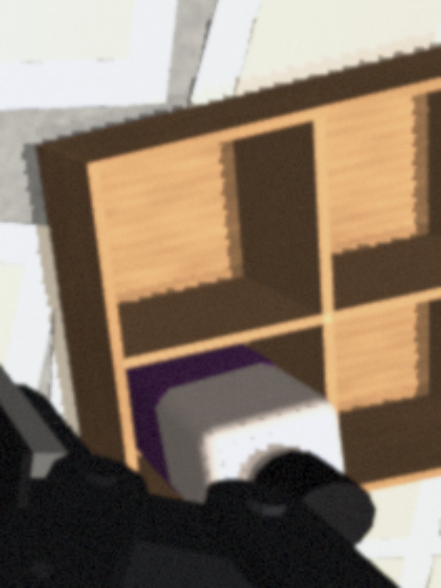

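```bash
python3 -m jog '[-0.002,0,0.03,0, -0.002,0,0.06,0, -0.002,0,0.09,0, -0.002,0,0.116,0, -0.002,0,0.116,0]' 0.95;python3 -m jog '[0,0,0,0, 0,0,0,0, 0,0,0,0, 0,0,0,0, 0,0,0,0]' 0 30;python3 -m jog '[0,0,0,0, 0,0,-0.02,0, 0,0,-0.05,0, 0,0,-0.08,0, 0,0,-0.09,0]';python3 wt.py;python3 -c "
from h import *
print(shift(.4985,-.253,.16));c=wcam();cv2.imwrite('pics/w19.png',c['pixels']);c=capture('side');cv2.imwrite('pics/s19.png',cv2.resize(c['pixels'][100:300,300:540],None,fx=2.5,fy=2.5))"
```

```text
clock: 15.28
eef_pos: [0.4887, -0.0803, 0.0659]
tool_rot: [[0.999, 0.036, -0.006], [0.036, -0.999, 0.002], [-0.006, -0.002, -1.0]]
force: [-0.4, 0.5, -0.7]
finger_gap: 0.947
clock: 15.7
eef_pos: [0.4921, -0.0813, 0.0723]
tool_rot: [[0.999, 0.036, 0.003], [0.036, -0.999, -0.001], [0.003, 0.001, -1.0]]
force: [-0.1, -1.1, 10.2]
finger_gap: 0.553
clock: 16.12
eef_pos: [0.4924, -0.0814, 0.1656]
tool_rot: [[0.999, 0.036, 0.006], [0.036, -0.999, -0.002], [0.006, 0.002, -1.0]]
force: [1.0, -0.7, 0.7]
finger_gap: 0.557
[ 0.491  -0.081   0.1603] F [ 0.008  0.131 -0.67   0.002 -0.001  0.008] sd [0.511 0.55  0.667 0.029 0.032 0.03 ] E [ 9.0000e-03 -5.8226e+01 -5.4911e+01 -1.0000e-03  6.6000e-02 -0.0000e+00] sd [1.786 1.644]
[0.00121914 0.17218402 0.00029089]
```

View pics/w19.png

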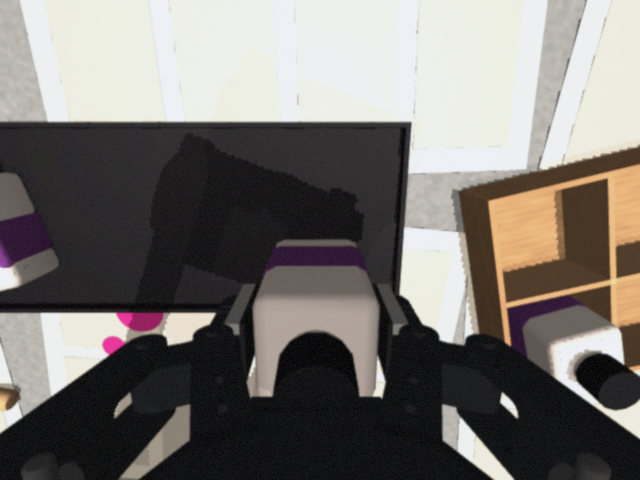

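```bash
python3 -m jog '[0,0.035,0,-1, 0,0.07,0,-2, 0,0.105,0,-2.4, 0,0.14,0,-2.4, 0.001,0.172,0,-2.4]';python3 -m jog '[0,0,0,0, 0,0,0,0, 0,0,0,0, 0,0,0,0, 0,0,0,0]';python3 -c "
from h import *
print(shift(.4985,-.253,.16));c=wcam();cv2.imwrite('pics/w20.png',c['pixels']);c=capture('side');cv2.imwrite('pics/s20.png',cv2.resize(c['pixels'][100:300,340:540],None,fx=2.5,fy=2.5))
c=capture('scene');cv2.imwrite('pics/c20.png',cv2.resize(c['pixels'][200:440,40:280],None,fx=2.5,fy=2.5))"
```

```text
clock: 18.13
eef_pos: [0.498, -0.2548, 0.1603]
tool_rot: [[0.959, 0.284, 0.0], [0.284, -0.959, -0.0], [0.0, 0.0, -1.0]]
force: [0.8, 1.1, -0.7]
finger_gap: 0.557
clock: 18.55
eef_pos: [0.4984, -0.2518, 0.1605]
tool_rot: [[0.959, 0.285, 0.0], [0.285, -0.959, 0.0], [0.0, -0.0, -1.0]]
force: [0.5, -0.2, -0.2]
finger_gap: 0.56
[-0.00025465  0.00113546  0.00046186]
```

View pics/w20.png

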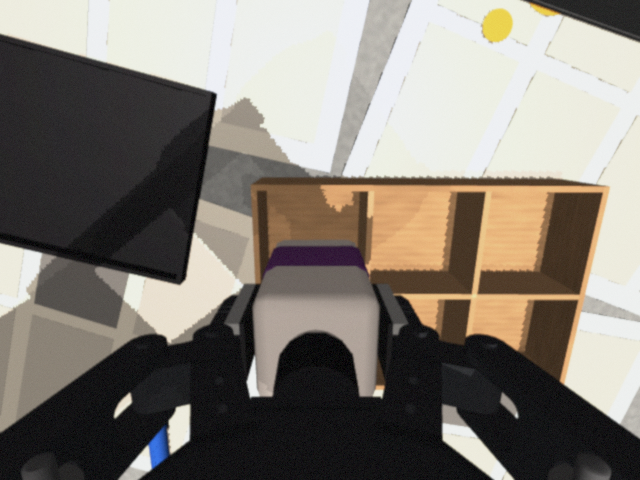

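View pics/c20.png

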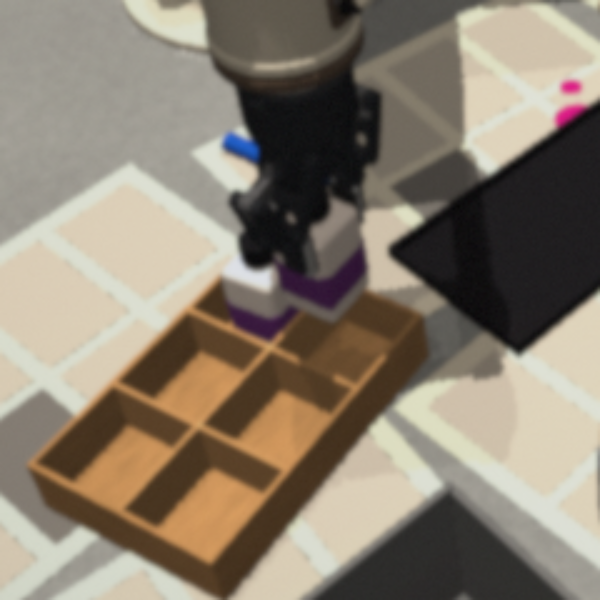

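```bash
python3 - <<'E'
from h import *
c=wcam();p=w(c,252,186,.052);q=w(c,607,187,.052);r=w(c,475,296,.052);l=w(c,368,190,.052);m=w(c,481,190,.052)
print(p,q,r,l,m)
e1=(q-p)/np.linalg.norm(q-p);e2=np.array([-e1[1],e1[0],0]);print(np.linalg.norm(q-p),e1,e2)
O=(p+q)/2-.082*e2;print("centre",O, "from junction",r-.04*e1)
for i in(-80,0,80):
  for j in(-40,40):print(i,j,O+e1*i/1000+e2*j/1000)
E
```

```text
[ 0.52396619 -0.19884484  0.052     ] [ 0.59215831 -0.43029328  0.052     ] [ 0.49205366 -0.37690545  0.052     ] [ 0.54387091 -0.27522633  0.052     ] [ 0.56583753 -0.34901866  0.052     ]
0.24128520115566912 [ 0.28262038 -0.95923184  0.        ] [0.95923184 0.28262038 0.        ]
centre [ 0.47940524 -0.33774393  0.052     ] from junction [ 0.48074885 -0.33853617  0.052     ]
-80 -40 [ 0.41842633 -0.2723102   0.052     ]
-80 40 [ 0.49516488 -0.24970057  0.052     ]
0 -40 [ 0.44103597 -0.34904875  0.052     ]
0 40 [ 0.51777451 -0.32643912  0.052     ]
80 -40 [ 0.4636456  -0.42578729  0.052     ]
80 40 [ 0.54038414 -0.40317766  0.052     ]
```

```bash
python3 -m jog '[-0.002,-0.0025,0.02,0, -0.002,-0.0025,0.04,0, -0.002,-0.0025,0.06,0, -0.002,-0.0025,0.078,0, -0.002,-0.0025,0.085,0]';python3 -m jog '[0,0,0.003,0, 0,0,0.003,0, 0,0,0.003,0, 0,0,0.003,0, 0,0,0.003,0]';
```

```text
clock: 19.17
eef_pos: [0.4948, -0.2502, 0.073]
tool_rot: [[0.959, 0.284, -0.002], [0.284, -0.959, 0.002], [-0.002, -0.002, -1.0]]
force: [0.2, 0.6, -1.7]
finger_gap: 0.556
clock: 19.58
eef_pos: [0.4958, -0.2511, 0.0727]
tool_rot: [[0.959, 0.284, 0.0], [0.284, -0.959, -0.0], [0.0, 0.0, -1.0]]
force: [-0.1, 0.1, -1.4]
finger_gap: 0.556
```

```bash
python3 -m jog '[0,0,0.002,0, 0,0,0.003,0, 0,0,0.003,0, 0,0,0.003,0, 0,0,0.003,0]';python3 -m jog '[0,0,0,0, 0,0,0,0, 0,0,0,0, 0,0,0,0, 0,0,0,0]' 0.75;python3 -m jog '[0,0,-0.02,0, 0,0,-0.05,0, 0,0,-0.08,0, 0,0,-0.12,0, 0,0,-0.15,0]';python3 -c "
from h import *
c=wcam();cv2.imwrite('pics/w21.png',c['pixels']);c=capture('scene');cv2.imwrite('pics/c21.png',c['pixels'])"
```

```text
clock: 20.0
eef_pos: [0.4964, -0.2513, 0.072]
tool_rot: [[0.959, 0.284, 0.002], [0.284, -0.959, -0.001], [0.002, 0.002, -1.0]]
force: [-9.7, 7.3, 32.9]
finger_gap: 0.559
clock: 20.42
eef_pos: [0.4956, -0.2509, 0.0691]
tool_rot: [[0.959, 0.284, -0.0], [0.284, -0.959, 0.0], [-0.0, -0.0, -1.0]]
force: [-0.1, 0.4, 0.8]
finger_gap: 0.745
clock: 20.83
eef_pos: [0.4957, -0.251, 0.222]
tool_rot: [[0.959, 0.284, 0.001], [0.284, -0.959, -0.001], [0.001, 0.001, -1.0]]
force: [0.9, -0.0, 1.1]
finger_gap: 0.751
```

View pics/c21.png

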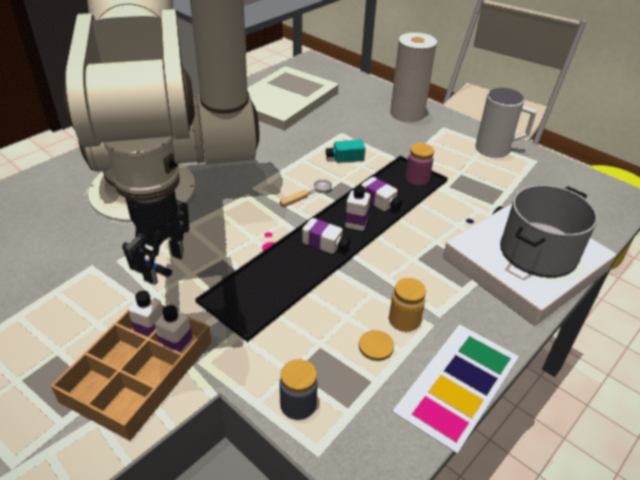

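```bash
python3 -c "
from h import *
print(shift(.5106,.1729,.13))"
```

```text
[ 0.13316597 -0.4039951   0.09290416]
```

```bash
python3 -m jog '[0.013,-0.039,0,0, 0.026,-0.078,0,0, 0.039,-0.117,0,0, 0.052,-0.156,0,0, 0.065,-0.195,0,0]' 1 20;python3 -m jog '[0.013,-0.039,0.01,0, 0.026,-0.078,0.02,0, 0.039,-0.117,0.03,0, 0.052,-0.156,0.04,0.25, 0.068,-0.209,0.06,0.47]';python3 -m jog '[0,0,0.01,0, 0,0,0.02,0, 0,0,0.03,0, 0,0,0.03,0, 0,0,0.03,0]';python3 -c "
from h import *
print(shift(.5106,.1729,.13))
c=wcam();cv2.imwrite('pics/w22.png',c['pixels'])"
```

```text
clock: 21.35
eef_pos: [0.5021, -0.0438, 0.2188]
tool_rot: [[0.959, 0.283, -0.0], [0.283, -0.959, 0.0], [-0.0, -0.0, -1.0]]
force: [0.8, -0.0, 0.5]
finger_gap: 1.002
clock: 21.77
eef_pos: [0.5082, 0.1577, 0.1656]
tool_rot: [[0.972, 0.235, 0.001], [0.235, -0.972, 0.0], [0.001, -0.0, -1.0]]
force: [1.1, 0.1, -0.2]
finger_gap: 0.996
clock: 22.18
eef_pos: [0.5084, 0.1544, 0.1356]
tool_rot: [[0.972, 0.235, -0.001], [0.235, -0.972, -0.0], [-0.001, -0.0, -1.0]]
force: [0.5, 0.4, 1.1]
finger_gap: 0.997
[ 0.00644705 -0.01746993  0.00559649]
```

View pics/w22.png

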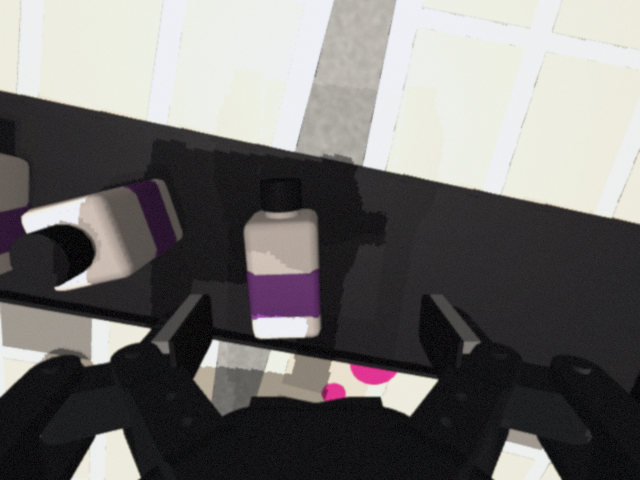

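```bash
python3 -m jog '[0.005,-0.009,0,0, 0.0065,-0.0175,0.01,0, 0.0065,-0.0175,0.04,0, 0.0065,-0.0175,0.08,0, 0.0065,-0.0175,0.108,0]' 0.85;python3 -m jog '[0,0,0.001,0, 0,0,0.001,0, 0,0,0.001,0, 0,0,0.001,0, 0,0,0.001,0]';python3 -m jog '[0,0,0,0, 0,0,0,0, 0,0,0,0, 0,0,0,0, 0,0,0,0]' 0 20;python3 -m jog '[0,0,-0.015,0, 0,0,-0.035,0, 0,0,-0.055,0, 0,0,-0.07,0, 0,0,-0.07,0]';python3 -m jog '[0,0,0,0, 0,0,0,0, 0,0,0,0, 0,0,0,0, 0,0,0,0]';python3 wt.py
```

```text
clock: 22.65
eef_pos: [0.5099, 0.1746, 0.0253]
tool_rot: [[0.972, 0.236, -0.0], [0.236, -0.972, 0.0], [-0.0, -0.0, -1.0]]
force: [0.3, 0.4, -0.8]
finger_gap: 0.851
clock: 23.07
eef_pos: [0.5116, 0.1744, 0.0288]
tool_rot: [[0.972, 0.236, 0.003], [0.236, -0.972, 0.001], [0.003, 0.0, -1.0]]
force: [-0.3, 0.0, 0.6]
finger_gap: 0.851
clock: 23.48
eef_pos: [0.511, 0.1742, 0.0278]
tool_rot: [[0.972, 0.236, 0.001], [0.236, -0.972, 0.0], [0.001, -0.0, -1.0]]
force: [-2.9, 0.6, 8.5]
finger_gap: 0.561
clock: 23.9
eef_pos: [0.5119, 0.1743, 0.1001]
tool_rot: [[0.972, 0.236, 0.004], [0.236, -0.972, 0.001], [0.005, 0.0, -1.0]]
force: [0.5, 0.1, -0.7]
finger_gap: 0.559
clock: 24.32
eef_pos: [0.5104, 0.174, 0.0962]
tool_rot: [[0.972, 0.236, -0.001], [0.236, -0.972, -0.0], [-0.001, -0.0, -1.0]]
force: [0.9, 0.2, -1.0]
finger_gap: 0.56
[0.5106 0.1741 0.097 ] F [-0.052 -0.046 -1.474  0.02  -0.039 -0.003] sd [0.549 0.527 0.488 0.031 0.023 0.031] E [-2.0000e-03 -6.8873e+01 -5.2348e+01 -1.0000e-03  4.6000e-02  0.0000e+00] sd [0.051 0.05 ]
```

```bash
python3 -m jog '[0,0,0.01,1, 0,0,0.02,1.9, 0,0,0.04,1.9, 0,0,0.055,1.9, 0,0,0.055,1.9]';python3 -m jog '[0,0,0,0, 0,0,0.005,0, 0,0,0.01,0, 0,0,0.011,0, 0,0,0.011,0]';python3 -c "
from h import *
print(shift(.481,.174,.03))"; python3 ov.py 71 0 pics/o23.png
```

```text
clock: 26.23
eef_pos: [0.5092, 0.1738, 0.0393]
tool_rot: [[0.999, 0.039, -0.004], [0.039, -0.999, -0.001], [-0.004, 0.001, -1.0]]
force: [-1.1, 1.0, -1.8]
finger_gap: 0.558
clock: 26.65
eef_pos: [0.5106, 0.1741, 0.0309]
tool_rot: [[0.999, 0.039, -0.0], [0.039, -0.999, 0.0], [-0.0, -0.0, -1.0]]
force: [0.2, -0.4, -1.6]
finger_gap: 0.563
[-0.02958494 -0.00107394  0.00093027]
lowcorner [0.4397 0.1713 0.0119]
```

```bash
python3 -m jog '[-0.012,0,0,0, -0.024,0,0,0, -0.030,0,0,0, -0.033,0,-0.001,0, -0.036,0,-0.003,0]';python3 -m jog '[-0.003,0,-0.005,0, -0.006,0,-0.01,0, -0.009,0,-0.014,0, -0.013,0,-0.018,0, -0.013,0,-0.018,0]';python3 ov.py 70 20 pics/o24.png; python3 -c "
import sys;sys.argv=['x']
from ov import *
box(.069,np.radians(25),cam='side',crop=(200,400,200,440),out='pics/o24.png')"
```

```text
clock: 27.12
eef_pos: [0.4771, 0.1731, 0.0357]
tool_rot: [[0.999, 0.039, 0.007], [0.039, -0.999, 0.001], [0.007, -0.001, -1.0]]
force: [15.0, 1.8, 4.2]
finger_gap: 0.56
clock: 27.53
eef_pos: [0.4624, 0.1723, 0.0533]
tool_rot: [[0.999, 0.039, 0.003], [0.039, -0.999, 0.001], [0.003, -0.001, -1.0]]
force: [4.8, -0.2, 1.8]
finger_gap: 0.562
lowcorner [0.4048 0.1701 0.0118]
lowcorner [0.4101 0.1703 0.007 ]
```

View pics/o24.png

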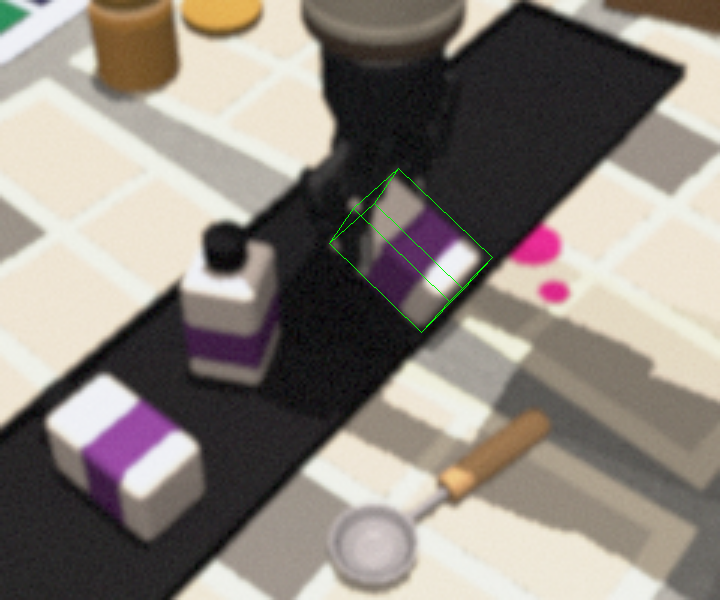

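```bash
python3 -m jog '[-0.004,0,-0.003,0, -0.008,0,-0.0055,0, -0.012,0,-0.008,0, -0.016,0,-0.010,0, -0.018,0,-0.011,0]';python3 -m jog '[-0.004,0,-0.0015,0, -0.008,0,-0.0025,0, -0.012,0,-0.0035,0, -0.016,0,-0.0045,0, -0.016,0,-0.0045,0]';python3 -c "
import sys;sys.argv=['x']
from ov import *
box(.065,np.radians(55),cam='side',crop=(200,400,200,440),out='pics/o25.png')"
```

```text
clock: 28.05
eef_pos: [0.4445, 0.1716, 0.0636]
tool_rot: [[0.999, 0.039, 0.002], [0.039, -0.999, 0.0], [0.002, -0.0, -1.0]]
force: [6.5, 1.0, 2.9]
finger_gap: 0.558
clock: 28.47
eef_pos: [0.4283, 0.171, 0.0682]
tool_rot: [[0.999, 0.039, 0.002], [0.039, -0.999, 0.001], [0.002, -0.0, -1.0]]
force: [2.6, 0.5, 7.5]
finger_gap: 0.565
lowcorner [0.4107 0.1703 0.0062]
```

View pics/o25.png

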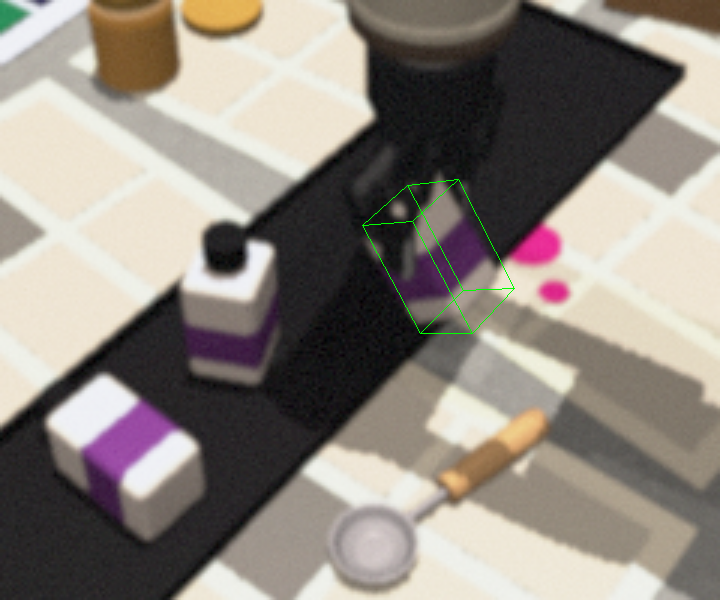

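```bash
python3 -m jog '[-0.004,0,-0.001,0, -0.008,0,-0.002,0, -0.012,0,-0.003,0, -0.016,0,-0.0035,0, -0.016,0,-0.0035,0]';python3 -m jog '[-0.004,0,-0.0005,0, -0.008,0,-0.001,0, -0.012,0,-0.001,0, -0.016,0,-0.001,0, -0.021,0,-0.001,0]';python3 -c "
import sys;sys.argv=['x']
from ov import *
box(.06,np.radians(75),cam='side',crop=(200,400,200,440),out='pics/o26.png')"
```

```text
clock: 28.93
eef_pos: [0.4111, 0.1702, 0.0711]
tool_rot: [[0.999, 0.04, -0.0], [0.04, -0.999, -0.0], [-0.0, 0.0, -1.0]]
force: [-0.2, -0.4, 4.6]
finger_gap: 0.564
clock: 29.35
eef_pos: [0.3903, 0.1693, 0.0719]
tool_rot: [[0.999, 0.039, -0.0], [0.039, -0.999, 0.0], [-0.0, -0.0, -1.0]]
force: [0.6, 1.1, 2.9]
finger_gap: 0.557
lowcorner [0.398  0.1696 0.0128]
```

View pics/o26.png

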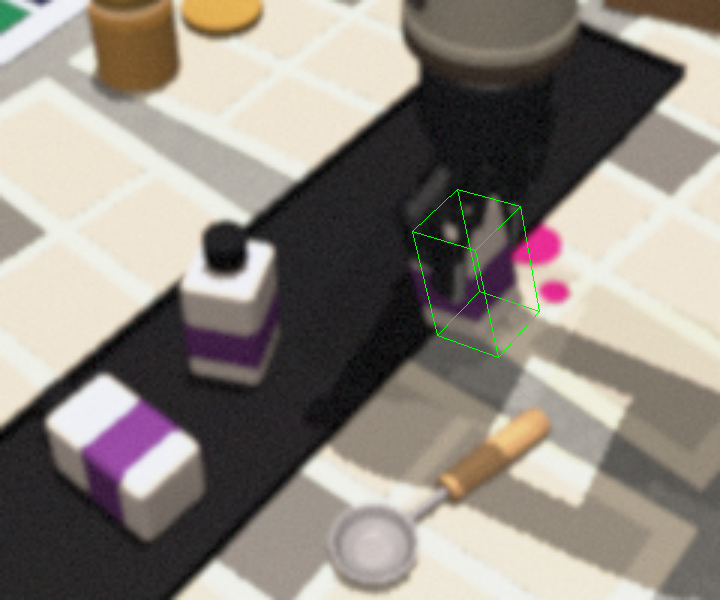

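```bash
python3 -m jog '[0.0,0,-0.015,0, 0.02,0,-0.02,0, 0.05,0,-0.02,0, 0.08,0,-0.02,0, 0.095,0,-0.02,0]';python3 -m jog '[0.0,0,0.010,0, 0,0,0.018,0, 0,0,0.023,0, 0,0,0.026,0, 0,0,0.028,0]';python3 -m jog '[0.0,0,0.003,0, 0,0,0.005,0, -0.003,0,0.007,0, -0.006,0,0.009,0, -0.006,0,0.009,0]';python3 -c "
import sys;sys.argv=['x']
from ov import *
box(.055,np.radians(80),cam='side',crop=(200,400,200,440),out='pics/o27.png')"
```

```text
clock: 29.82
eef_pos: [0.4875, 0.173, 0.0916]
tool_rot: [[0.999, 0.039, -0.001], [0.039, -0.999, 0.0], [-0.001, -0.0, -1.0]]
force: [-0.5, 0.6, -1.5]
finger_gap: 0.558
clock: 30.23
eef_pos: [0.4847, 0.1731, 0.0634]
tool_rot: [[0.999, 0.04, -0.001], [0.04, -0.999, -0.0], [-0.001, 0.0, -1.0]]
force: [0.5, -0.8, -1.4]
finger_gap: 0.558
clock: 30.65
eef_pos: [0.4803, 0.1731, 0.0566]
tool_rot: [[0.999, 0.04, 0.003], [0.04, -0.999, 0.001], [0.003, -0.0, -1.0]]
force: [-3.8, -1.7, 14.8]
finger_gap: 0.559
lowcorner [0.4943 0.1736 0.0033]
```

View pics/o27.png

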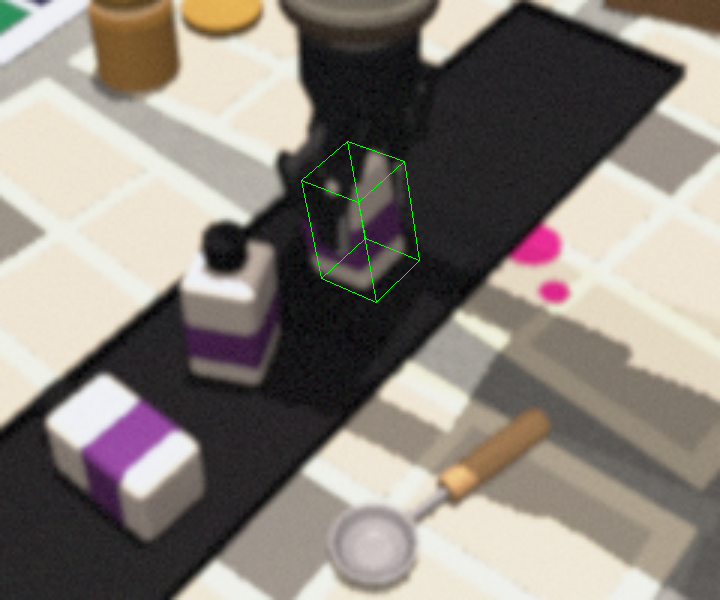

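Nearly upright, with the base on the floor. Release.

```bash
python3 -m jog '[0.0,0,-0.002,0, 0,0,-0.002,0, 0,0,-0.002,0, 0,0,-0.002,0, 0,0,-0.002,0]' 0.85;python3 -m jog '[0.0,0,-0.015,0, 0,0,-0.04,0, 0,0,-0.07,0, 0,0,-0.1,0, 0,0,-0.1,0]' 0.85;python3 -m jog '[0.0,0,0,0, 0,0,0,0, 0,0,0,0, 0,0,0,0, 0,0,0,0]'; python3 wt.py;python3 -c "
from h import *
c=wcam();cv2.imwrite('pics/w28.png',c['pixels'])"
```

```text
clock: 31.12
eef_pos: [0.4799, 0.173, 0.0574]
tool_rot: [[0.999, 0.039, 0.001], [0.039, -0.999, 0.0], [0.001, -0.0, -1.0]]
force: [-0.9, 0.4, 7.5]
finger_gap: 0.852
clock: 31.53
eef_pos: [0.4815, 0.1733, 0.1625]
tool_rot: [[0.999, 0.04, 0.007], [0.04, -0.999, 0.002], [0.007, -0.001, -1.0]]
force: [0.1, 0.6, 1.2]
finger_gap: 0.852
clock: 31.95
eef_pos: [0.4793, 0.1728, 0.1561]
tool_rot: [[0.999, 0.039, -0.001], [0.039, -0.999, -0.0], [-0.002, 0.0, -1.0]]
force: [-0.0, -0.2, -0.3]
finger_gap: 0.849
[0.4797 0.1729 0.157 ] F [ 0.201 -0.014 -0.123 -0.    -0.005  0.004] sd [0.477 0.612 0.526 0.034 0.028 0.029] E [-1.0000e-03 -6.0227e+01 -5.4323e+01  1.0000e-03 -0.0000e+00  0.0000e+00] sd [0.047 0.054]
```

View pics/w28.png

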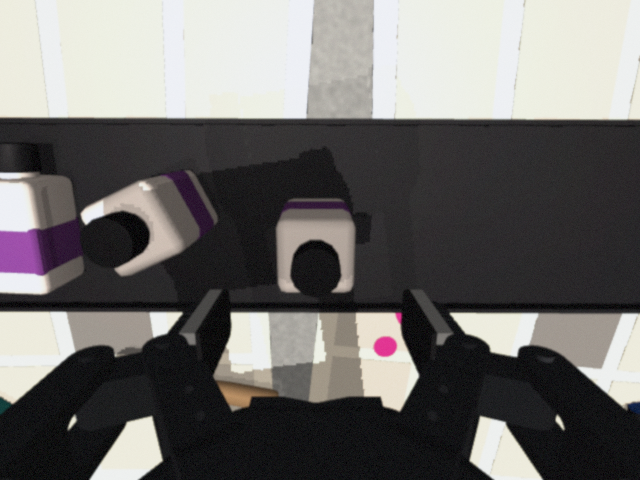

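```bash
python3 - <<'E'
from h import *
c=wcam();print(w(c,316,258,.112),shift(*w(c,316,258,.112)[:2],.07))
print([w(c,u,v,.088)[:2] for u,v in((279,291),(354,291))])
P=[w(c,u,v,.015)[:2] for u,v in((0,120),(640,122),(0,311),(640,306))];print(P)
E
```

```text
[0.4892902  0.17380853 0.112     ] [ 0.00964929 -0.00055403  0.08696096]
[array([0.45871914, 0.19536267]), array([0.46057609, 0.1491841 ])]
[array([0.55400534, 0.40943051]), array([ 0.57159036, -0.06234218]), array([0.39725095, 0.44134238]), array([ 0.42397767, -0.106021  ])]
```

```bash
python3 -m jog '[0.005,0,0.02,0, 0.005,0,0.045,0, 0.005,0,0.07,0, 0.005,0,0.085,0, 0.005,0,0.085,0]';python3 -m jog '[0,0,0,0, 0,0,0,0, 0,0,0,0, 0,0,0,0, 0,0,0,0]' 0 30;python3 -m jog '[-0.001,0,-0.01,0, -0.003,0,-0.03,0, -0.005,0,-0.06,0, -0.005,0,-0.085,0, -0.005,0,-0.085,0]';python3 -m jog '[0,0,0,0, 0,0,0,0, 0,0,0,0, 0,0,0,0, 0,0,0,0]';python3 wt.py
```

```text
clock: 33.97
eef_pos: [0.4831, 0.1727, 0.069]
tool_rot: [[0.999, 0.039, -0.005], [0.039, -0.999, -0.001], [-0.005, 0.001, -1.0]]
force: [-1.1, -0.2, -1.0]
finger_gap: 0.852
clock: 34.38
eef_pos: [0.4854, 0.1732, 0.0733]
tool_rot: [[0.999, 0.039, 0.002], [0.039, -0.999, 0.001], [0.002, -0.0, -1.0]]
force: [0.1, -0.0, 6.7]
finger_gap: 0.556
clock: 34.8
eef_pos: [0.4812, 0.1732, 0.1628]
tool_rot: [[0.999, 0.04, 0.007], [0.04, -0.999, 0.001], [0.007, -0.001, -1.0]]
force: [0.4, -0.7, -0.1]
finger_gap: 0.556
clock: 35.22
eef_pos: [0.4794, 0.1728, 0.1562]
tool_rot: [[0.999, 0.039, -0.001], [0.039, -0.999, -0.0], [-0.001, 0.0, -1.0]]
force: [-0.2, -0.1, -1.8]
finger_gap: 0.562
[0.4797 0.1728 0.1569] F [-0.204 -0.038 -1.518  0.004 -0.015  0.007] sd [0.564 0.518 0.514 0.025 0.025 0.035] E [-0.0000e+00 -6.1028e+01 -5.5071e+01  2.0000e-03  9.0000e-03  0.0000e+00] sd [0.04  0.046]
```

```bash
python3 -m jog '[0.003,0,0.03,0, 0.006,0,0.055,0, 0.006,0,0.075,0, 0.006,0,0.081,0, 0.006,0,0.083,0]';python3 -m jog '[0,0,0.001,0, 0,0,0.002,0, 0,0,0.002,0, 0,0,0.002,0, 0,0,0.002,0]';python3 -m jog '[0,0,0,0, 0,0,0,0, 0,0,0,0, 0,0,0,0, 0,0,0,0]' 0.8;python3 -m jog '[0,0,-0.03,0, 0,0,-0.06,0, 0,0,-0.1,0, 0,0,-0.13,0, 0,0,-0.13,0]';python3 -c "
from h import *
c=wcam();cv2.imwrite('pics/w29.png',c['pixels']);print(w(c,0,0,.1))"
```

```text
clock: 37.13
eef_pos: [0.4854, 0.173, 0.0734]
tool_rot: [[0.999, 0.039, -0.001], [0.039, -0.999, -0.0], [-0.001, 0.0, -1.0]]
force: [0.2, -0.3, -0.7]
finger_gap: 0.557
clock: 37.55
eef_pos: [0.4861, 0.1732, 0.0731]
tool_rot: [[0.999, 0.039, 0.001], [0.039, -0.999, 0.0], [0.001, -0.0, -1.0]]
force: [-2.6, -1.4, 6.9]
finger_gap: 0.554
clock: 37.97
eef_pos: [0.4857, 0.1731, 0.072]
tool_rot: [[0.999, 0.039, 0.0], [0.039, -0.999, 0.0], [0.0, -0.0, -1.0]]
force: [-0.3, 0.5, 1.1]
finger_gap: 0.797
clock: 38.38
eef_pos: [0.4875, 0.1735, 0.2083]
tool_rot: [[0.999, 0.04, 0.008], [0.04, -0.999, 0.002], [0.008, -0.001, -1.0]]
force: [0.4, 1.1, 1.1]
finger_gap: 0.799
[0.63051934 0.36863034 0.1       ]
```

View pics/w29.png

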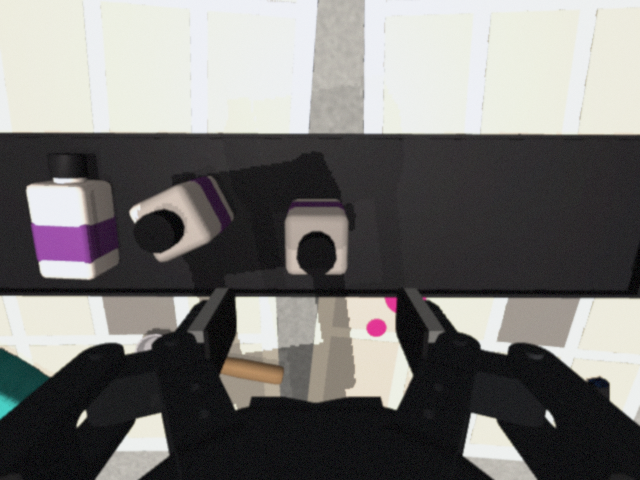

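```bash
python3 -m jog '[0,-0.035,0,0, 0,-0.07,0,0, 0,-0.1,0,0, 0,-0.107,0,0, 0,-0.107,0,0]' 1;python3 -c "
from h import *
c=wcam();cv2.imwrite('pics/w30.png',c['pixels']);cv2.imwrite('pics/w30z.png',cv2.resize(c['pixels'][130:330,120:380],None,fx=2.8,fy=2.8,interpolation=cv2.INTER_CUBIC))"
```

```text
clock: 38.85
eef_pos: [0.4808, 0.2816, 0.2007]
tool_rot: [[0.999, 0.042, -0.002], [0.042, -0.999, -0.0], [-0.002, 0.0, -1.0]]
force: [0.5, -1.2, -0.7]
finger_gap: 0.994
```

View pics/w30z.png

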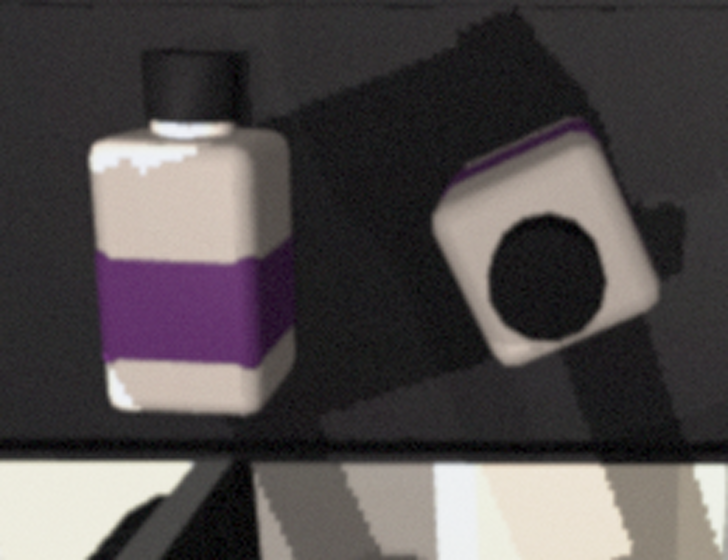

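```bash
python3 - <<'E'
from h import *
c=wcam();f=lambda p,z:w(c,120+p[0]/2.8,130+p[1]/2.8,z)[:2]
P=np.array([f(p,.088) for p in((433,215),(600,130),(660,300),(505,365))]);print(P,P.mean(0),f((548,275),.112))
for i,j in((1,0),(2,3)): d=P[i]-P[j];print(np.degrees(np.arctan2(*(P[0]-P[3])[::-1])),np.degrees(np.arctan2(*(P[1]-P[2])[::-1])))
o=P.mean(0)*.5+f((548,275),.112)*.5;print(o,shift(*o,.07))
Q=np.array([f(p,.052) for p in((90,155),(240,150),(108,405),(252,412))]);print("D",Q)
cap=(Q[0]+Q[1])/2;b=(Q[2]+Q[3])/2;print(cap,b,np.arctan2(*(cap-b)[::-1]))
E
```

```text
[[0.50391202 0.31084126]
 [0.52673234 0.27016045]
 [0.4841901  0.25229972]
 [0.4648514  0.29159877]] [0.49492146 0.28122505] [0.49563425 0.28163513]
26.226312050472227 22.774376412073774
26.226312050472227 22.774376412073774
[0.49527786 0.28143009] [ 0.01435132 -0.00133823  0.13104148]
D [[0.51018926 0.41211065]
 [0.51337823 0.36958149]
 [0.43420821 0.41316401]
 [0.43373571 0.36943587]]
[0.51178374 0.39084607] [0.43397196 0.39129994] -0.005832840607786017
```

```bash
python3 -m jog '[0.004,0,0.005,-1, 0.008,-0.001,0.015,-2, 0.013,-0.001,0.03,-3, 0.0135,-0.001,0.044,-3.7, 0.0135,-0.001,0.044,-3.7]';python3 -m jog '[0,0,0,0, 0,0,0,0, 0,0,0,0, 0,0,0,0, 0,0,0,0]';python3 wt.py; python3 -c "
from h import *
print(shift(.4953,.2814,.07));c=wcam();cv2.imwrite('pics/w31.png',c['pixels'])"
```

```text
clock: 39.37
eef_pos: [0.4943, 0.2798, 0.1551]
tool_rot: [[0.909, 0.416, -0.004], [0.416, -0.909, -0.002], [-0.004, -0.0, -1.0]]
force: [0.8, 0.6, -0.8]
finger_gap: 0.998
clock: 39.78
eef_pos: [0.495, 0.2815, 0.1586]
tool_rot: [[0.911, 0.413, 0.001], [0.413, -0.911, 0.0], [0.001, -0.0, -1.0]]
force: [0.4, 1.3, 0.1]
finger_gap: 1.004
[0.4949 0.2815 0.158 ] F [ 0.066 -0.019 -0.131  0.001 -0.005  0.005] sd [0.547 0.489 0.432 0.037 0.027 0.031] E [-9.0000e-03 -7.1946e+01 -5.4701e+01  0.0000e+00  2.0000e-03  4.0000e-03] sd [0.055 0.037]
[0.00031023 0.0002892  0.08796155]
```

View pics/w31.png

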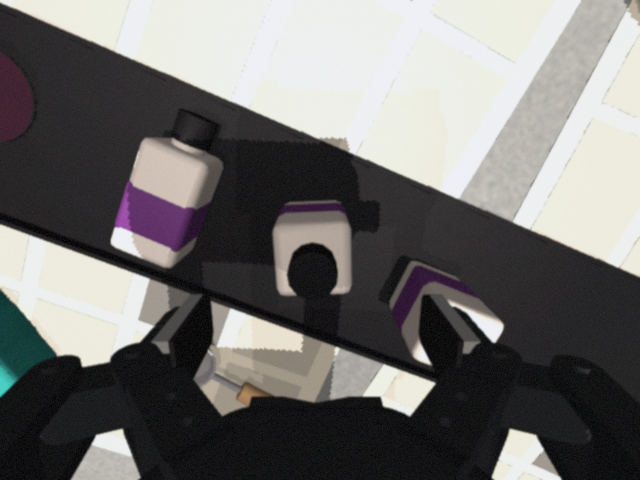

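```bash
python3 -m jog '[0,0,0.02,0, 0,0,0.045,0, 0,0,0.07,0, 0,0,0.086,0, 0,0,0.086,0]' 0.85;python3 -m jog '[0,0,0,0, 0,0,0,0, 0,0,0,0, 0,0,0,0, 0,0,0,0]' 0 30;python3 -m jog '[0,0,-0.01,0, 0,0,-0.03,0, 0,0,-0.06,0, 0,0,-0.086,0, 0,0,-0.086,0]';python3 -m jog '[0,0,0,0, 0,0,0,0, 0,0,0,0, 0,0,0,0, 0,0,0,0]';python3 wt.py
```

```text
clock: 41.75
eef_pos: [0.4933, 0.2809, 0.0686]
tool_rot: [[0.91, 0.414, -0.005], [0.414, -0.91, -0.002], [-0.005, -0.0, -1.0]]
force: [-1.3, -0.6, -0.6]
finger_gap: 0.852
clock: 42.17
eef_pos: [0.4956, 0.2819, 0.0735]
tool_rot: [[0.91, 0.414, 0.002], [0.414, -0.91, 0.001], [0.003, -0.0, -1.0]]
force: [-0.1, 0.5, 6.9]
finger_gap: 0.556
clock: 42.58
eef_pos: [0.4966, 0.2823, 0.1643]
tool_rot: [[0.91, 0.414, 0.007], [0.414, -0.91, 0.003], [0.008, 0.0, -1.0]]
force: [0.5, -0.4, 0.1]
finger_gap: 0.554
clock: 43.0
eef_pos: [0.4946, 0.2814, 0.1572]
tool_rot: [[0.91, 0.414, -0.001], [0.414, -0.91, -0.0], [-0.001, -0.0, -1.0]]
force: [1.1, -0.1, -2.3]
finger_gap: 0.556
[0.4949 0.2815 0.158 ] F [-0.054  0.037 -1.765  0.003 -0.    -0.   ] sd [0.492 0.413 0.542 0.025 0.026 0.024] E [-1.0000e-03 -7.2883e+01 -5.5495e+01  1.0000e-03  5.0000e-03 -0.0000e+00] sd [0.041 0.043]
```

```bash
python3 -m jog '[-0.005,-0.002,0.03,0, -0.01,-0.004,0.055,0, -0.01,-0.004,0.075,0, -0.01,-0.004,0.081,0, -0.01,-0.004,0.084,0]';python3 -m jog '[0,0,0.001,0, 0,0,0.002,0, 0,0,0.002,0, 0,0,0.002,0, 0,0,0.002,0]';python3 -m jog '[0,0,0,0, 0,0,0,0, 0,0,0,0, 0,0,0,0, 0,0,0,0]' 0.8;python3 -m jog '[0,0,-0.03,0, 0,0,-0.06,0, 0,0,-0.09,0, 0,0,-0.11,0, 0,0,-0.11,0]';python3 -c "
from h import *
c=wcam();cv2.imwrite('pics/w32.png',c['pixels']);print(shift(.434+.071,.391,.13))"
```

```text
clock: 44.92
eef_pos: [0.4838, 0.281, 0.0735]
tool_rot: [[0.91, 0.414, -0.001], [0.414, -0.91, -0.0], [-0.001, -0.0, -1.0]]
force: [-6.5, -1.2, 17.2]
finger_gap: 0.56
clock: 45.33
eef_pos: [0.485, 0.2814, 0.0735]
tool_rot: [[0.91, 0.414, 0.002], [0.414, -0.91, 0.001], [0.002, -0.0, -1.0]]
force: [-0.2, -0.1, 6.3]
finger_gap: 0.553
clock: 45.75
eef_pos: [0.4841, 0.281, 0.072]
tool_rot: [[0.91, 0.414, -0.0], [0.414, -0.91, 0.0], [-0.0, -0.0, -1.0]]
force: [0.1, -0.5, 0.2]
finger_gap: 0.802
clock: 46.17
eef_pos: [0.4855, 0.2816, 0.1866]
tool_rot: [[0.91, 0.414, 0.006], [0.414, -0.91, 0.002], [0.006, 0.0, -1.0]]
force: [0.9, -0.7, 0.8]
finger_gap: 0.799
[ 0.0634796 -0.0914836  0.0543527]
```

View pics/w32.png

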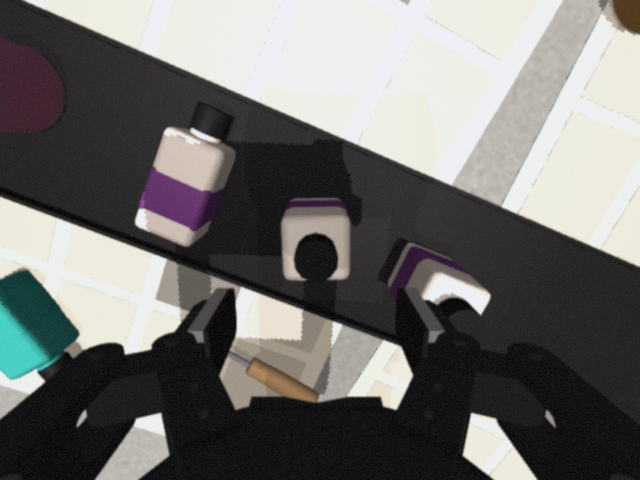

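```bash
python3 -m jog '[0.012,-0.02,0,1, 0.025,-0.04,0,2, 0.038,-0.06,0,3, 0.051,-0.08,0,4.1, 0.0635,-0.0915,0,4.1]' 0.9 20;python3 -m jog '[0,0,0.02,0, 0,0,0.04,0, 0,0,0.04,0, 0,0,0.04,0, 0,0,0.04,0]';python3 -c "
from h import *
c=wcam();cv2.imwrite('pics/w33.png',c['pixels']);print(shift(.434+.071,.391,.028))"
```

```text
clock: 46.63
eef_pos: [0.5033, 0.3924, 0.1805]
tool_rot: [[1.0, -0.01, -0.002], [-0.01, -1.0, -0.0], [-0.002, 0.0, -1.0]]
force: [0.3, -1.3, -0.1]
finger_gap: 0.898
clock: 47.05
eef_pos: [0.5042, 0.3906, 0.1425]
tool_rot: [[1.0, -0.003, 0.0], [-0.003, -1.0, 0.0], [0.0, -0.0, -1.0]]
force: [0.2, -0.6, 0.8]
finger_gap: 0.9
[ 0.00048585 -0.00028063  0.11506148]
```

View pics/w33.png

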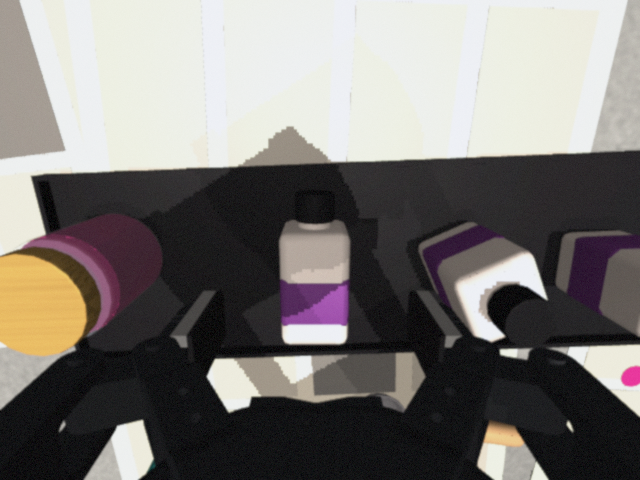

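```bash
python3 -m jog '[0.0005,0,0.03,0, 0.0005,0,0.06,0, 0.0005,0,0.09,0, 0.0005,0,0.114,0, 0.0005,0,0.114,0]' 0.85;python3 -m jog '[0,0,0.001,0, 0,0,0.001,0, 0,0,0.001,0, 0,0,0.001,0, 0,0,0.001,0]';python3 -m jog '[0,0,0,0, 0,0,0,0, 0,0,0,0, 0,0,0,0, 0,0,0,0]' 0 20;python3 -m jog '[0,0,-0.015,0, 0,0,-0.035,0, 0,0,-0.055,0, 0,0,-0.07,0, 0,0,-0.07,0]';python3 -m jog '[0,0,0,0, 0,0,0,0, 0,0,0,0, 0,0,0,0, 0,0,0,0]';python3 wt.py
```

```text
clock: 47.52
eef_pos: [0.503, 0.3895, 0.0242]
tool_rot: [[1.0, -0.003, -0.005], [-0.003, -1.0, -0.003], [-0.005, 0.003, -1.0]]
force: [-0.3, -0.1, -0.4]
finger_gap: 0.852
clock: 47.93
eef_pos: [0.505, 0.3909, 0.0283]
tool_rot: [[1.0, -0.002, 0.002], [-0.002, -1.0, 0.001], [0.002, -0.001, -1.0]]
force: [-0.4, 0.1, 0.3]
finger_gap: 0.851
clock: 48.35
eef_pos: [0.5047, 0.3907, 0.0274]
tool_rot: [[1.0, -0.002, 0.0], [-0.002, -1.0, 0.0], [0.0, -0.0, -1.0]]
force: [-1.2, -1.2, 5.6]
finger_gap: 0.557
clock: 48.77
eef_pos: [0.5056, 0.3913, 0.1002]
tool_rot: [[1.0, -0.002, 0.004], [-0.002, -1.0, 0.002], [0.004, -0.002, -1.0]]
force: [0.7, -0.4, -0.1]
finger_gap: 0.558
clock: 49.18
eef_pos: [0.5043, 0.3905, 0.0962]
tool_rot: [[1.0, -0.002, -0.001], [-0.002, -1.0, -0.0], [-0.001, 0.0, -1.0]]
force: [0.1, 0.5, -0.5]
finger_gap: 0.558
[0.5046 0.3906 0.097 ] F [ 0.01   0.03  -0.937  0.    -0.029 -0.006] sd [0.571 0.516 0.563 0.031 0.032 0.032] E [-2.0000e-03 -8.7312e+01 -5.3366e+01  1.4000e-02  2.3000e-02  0.0000e+00] sd [0.063 0.052]
```

```bash
python3 -m jog '[0,0,0.015,-0.2, 0,0,0.03,-0.4, 0,0,0.05,-0.4, 0,0,0.062,-0.4, 0,0,0.066,-0.4]';python3 -m jog '[-0.012,0,0,0, -0.024,0,0,0, -0.030,0,0,0, -0.034,0,-0.001,0, -0.037,0,-0.003,0]';python3 -m jog '[-0.003,0,-0.005,0, -0.006,0,-0.01,0, -0.009,0,-0.014,0, -0.013,0,-0.018,0, -0.013,0,-0.018,0]';python3 -c "
import sys;sys.argv=['x']
from ov import *
box(.069,np.radians(25),cam='side',crop=(250,450,120,360),out='pics/o34.png')"
```

```text
clock: 51.1
eef_pos: [0.5037, 0.3901, 0.0288]
tool_rot: [[0.999, 0.039, -0.003], [0.039, -0.999, -0.001], [-0.003, 0.001, -1.0]]
force: [-0.1, -0.4, -0.9]
finger_gap: 0.561
clock: 51.52
eef_pos: [0.4701, 0.3898, 0.0363]
tool_rot: [[0.999, 0.039, 0.007], [0.039, -0.999, 0.002], [0.007, -0.002, -1.0]]
force: [15.0, -1.1, 4.0]
finger_gap: 0.56
clock: 51.93
eef_pos: [0.4551, 0.3891, 0.0537]
tool_rot: [[0.999, 0.039, 0.003], [0.039, -0.999, 0.002], [0.003, -0.001, -1.0]]
force: [3.4, 0.8, 3.3]
finger_gap: 0.555
lowcorner [0.4028 0.3871 0.0078]
```

View pics/o34.png

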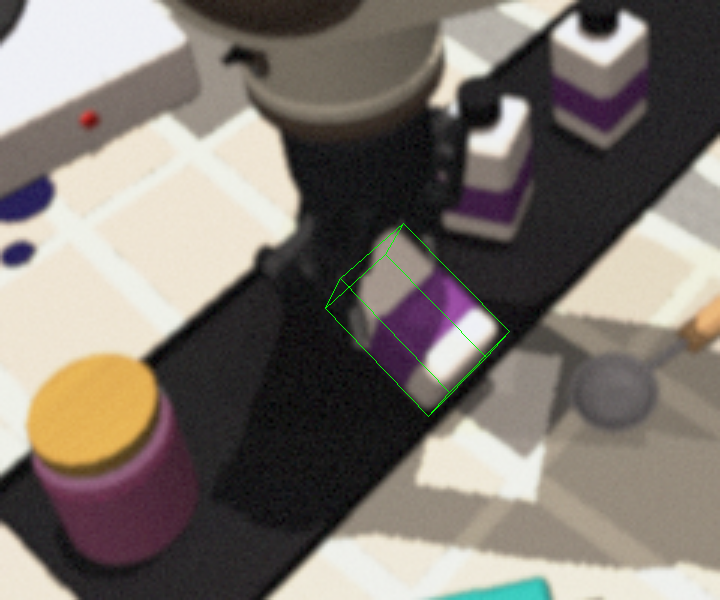

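Same behaviour; continue the same arc, checking once midway.

```bash
python3 -m jog '[-0.004,0,-0.003,0, -0.008,0,-0.0055,0, -0.012,0,-0.008,0, -0.016,0,-0.010,0, -0.018,0,-0.011,0]';python3 -m jog '[-0.004,0,-0.0015,0, -0.008,0,-0.0025,0, -0.012,0,-0.0035,0, -0.016,0,-0.0045,0, -0.016,0,-0.0045,0]';python3 -m jog '[-0.004,0,-0.001,0, -0.008,0,-0.0015,0, -0.012,0,-0.002,0, -0.016,0,-0.0025,0, -0.016,0,-0.0025,0]';python3 -c "
import sys;sys.argv=['x']
from ov import *
box(.06,np.radians(65),cam='side',crop=(250,450,120,360),out='pics/o35.png')"
```

```text
clock: 52.4
eef_pos: [0.4373, 0.3883, 0.0639]
tool_rot: [[0.999, 0.039, 0.002], [0.039, -0.999, 0.001], [0.002, -0.001, -1.0]]
force: [6.1, 1.2, 4.2]
finger_gap: 0.559
clock: 52.82
eef_pos: [0.421, 0.3877, 0.0684]
tool_rot: [[0.999, 0.04, 0.002], [0.04, -0.999, 0.001], [0.002, -0.001, -1.0]]
force: [3.0, 1.3, 7.8]
finger_gap: 0.562
clock: 53.23
eef_pos: [0.4042, 0.3868, 0.0702]
tool_rot: [[0.999, 0.04, 0.0], [0.04, -0.999, 0.0], [0.0, -0.0, -1.0]]
force: [0.6, 0.3, 5.9]
finger_gap: 0.561
lowcorner [0.4006 0.3867 0.0107]
```

View pics/o35.png

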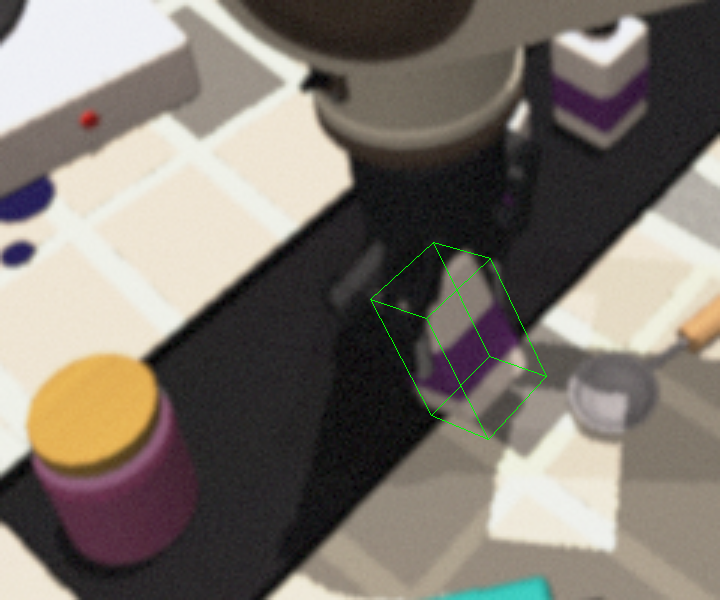

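```bash
python3 -m jog '[-0.004,0,-0.0003,0, -0.008,0,-0.0005,0, -0.012,0,-0.0005,0, -0.016,0,-0.0005,0, -0.021,0,-0.0005,0]';python3 -m jog '[0.0,0,-0.015,0, 0.02,0,-0.02,0, 0.05,0,-0.02,0, 0.08,0,-0.02,0, 0.095,0,-0.02,0]';python3 -m jog '[0.0,0,0.010,0, 0,0,0.018,0, 0,0,0.023,0, 0,0,0.026,0, 0,0,0.027,0]';python3 -m jog '[0.0,0,0.003,0, 0,0,0.005,0, -0.003,0,0.007,0, -0.006,0,0.009,0, -0.006,0,0.009,0]';python3 -c "
import sys;sys.argv=['x']
from ov import *
box(.055,np.radians(80),cam='side',crop=(250,450,120,360),out='pics/o36.png')"
```

```text
clock: 53.7
eef_pos: [0.3832, 0.3858, 0.0704]
tool_rot: [[0.999, 0.039, -0.0], [0.039, -0.999, -0.0], [-0.0, 0.0, -1.0]]
force: [3.8, 0.5, 3.3]
finger_gap: 0.564
clock: 54.12
eef_pos: [0.4802, 0.3893, 0.09]
tool_rot: [[0.999, 0.039, -0.001], [0.039, -0.999, -0.0], [-0.001, 0.0, -1.0]]
force: [0.9, 0.2, -0.9]
finger_gap: 0.56
clock: 54.53
eef_pos: [0.4774, 0.3896, 0.0627]
tool_rot: [[0.999, 0.04, -0.001], [0.04, -0.999, -0.001], [-0.001, 0.001, -1.0]]
force: [0.9, -0.6, -1.1]
finger_gap: 0.561
clock: 54.95
eef_pos: [0.4735, 0.3899, 0.0567]
tool_rot: [[0.999, 0.04, 0.004], [0.04, -0.999, 0.002], [0.004, -0.001, -1.0]]
force: [-1.1, -3.4, 17.5]
finger_gap: 0.558
lowcorner [0.4876 0.3904 0.0034]
```

View pics/o36.png

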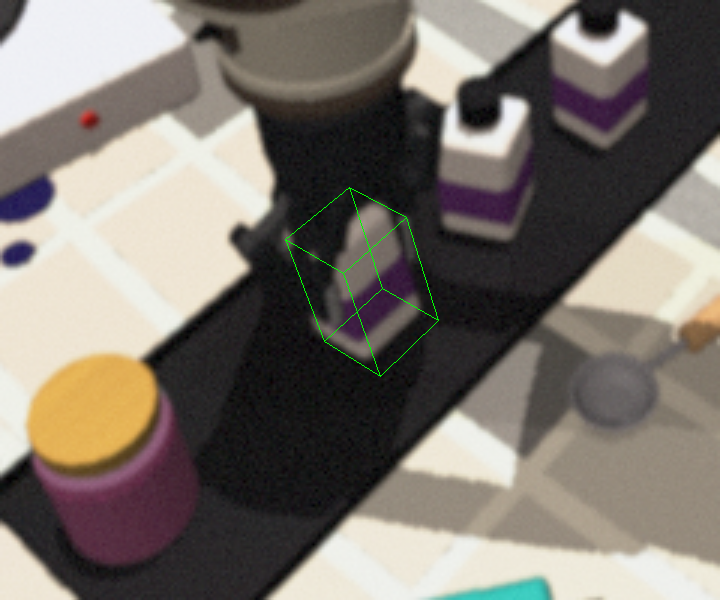

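```bash
python3 -m jog '[0.0,0,-0.002,0, 0,0,-0.002,0, 0,0,-0.002,0, 0,0,-0.002,0, 0,0,-0.002,0]' 0.85;python3 -m jog '[0.0,0,-0.015,0, 0,0,-0.04,0, 0,0,-0.07,0, 0,0,-0.1,0, 0,0,-0.1,0]' 0.85;python3 -m jog '[0.0,0,0,0, 0,0,0,0, 0,0,0,0, 0,0,0,0, 0,0,0,0]'; python3 wt.py;python3 -c "
from h import *
c=wcam();cv2.imwrite('pics/w37.png',c['pixels'])"
```

```text
clock: 55.42
eef_pos: [0.4724, 0.3893, 0.0562]
tool_rot: [[0.999, 0.039, -0.0], [0.039, -0.999, -0.0], [-0.0, 0.0, -1.0]]
force: [-0.3, -0.3, -0.2]
finger_gap: 0.853
clock: 55.83
eef_pos: [0.4742, 0.3904, 0.1625]
tool_rot: [[0.999, 0.04, 0.006], [0.04, -0.999, 0.004], [0.007, -0.004, -1.0]]
force: [-0.4, 0.2, 2.3]
finger_gap: 0.853
clock: 56.25
eef_pos: [0.4723, 0.3892, 0.1555]
tool_rot: [[0.999, 0.039, -0.001], [0.039, -0.999, -0.001], [-0.001, 0.001, -1.0]]
force: [-0.3, 0.2, -0.9]
finger_gap: 0.848
[0.4726 0.3894 0.1565] F [-0.132 -0.021  0.024 -0.007  0.001 -0.007] sd [0.37  0.422 0.482 0.032 0.032 0.029] E [-1.0000e-03 -8.0216e+01 -5.4951e+01  1.0000e-03 -0.0000e+00 -0.0000e+00] sd [0.061 0.058]
```

View pics/w37.png

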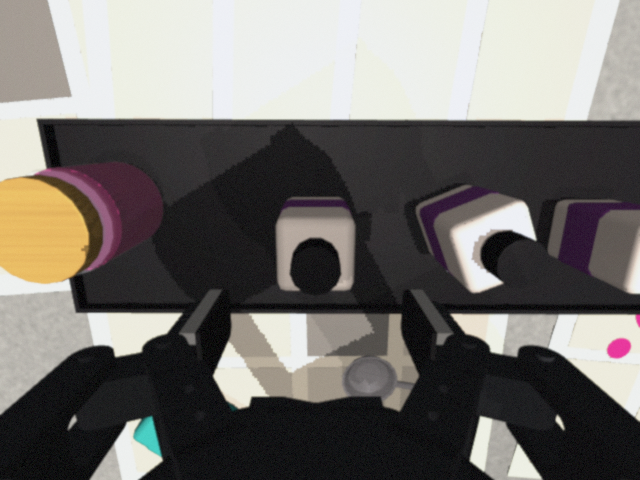

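Standing. Regrasp (same offset as for B), lift to the same pose, weigh.

```bash
python3 -m jog '[0.005,0,0.02,0, 0.005,0,0.045,0, 0.005,0,0.07,0, 0.005,0,0.085,0, 0.005,0,0.085,0]';python3 -m jog '[0,0,0,0, 0,0,0,0, 0,0,0,0, 0,0,0,0, 0,0,0,0]' 0 30;python3 -m jog '[-0.001,0,-0.01,0, -0.003,0,-0.03,0, -0.005,0,-0.06,0, -0.005,0,-0.085,0, -0.005,0,-0.085,0]';python3 -m jog '[0,0,0,0, 0,0,0,0, 0,0,0,0, 0,0,0,0, 0,0,0,0]';python3 wt.py
```

```text
clock: 58.22
eef_pos: [0.4762, 0.3886, 0.068]
tool_rot: [[0.999, 0.039, -0.004], [0.039, -0.999, -0.003], [-0.004, 0.002, -1.0]]
force: [-1.0, 0.3, -0.0]
finger_gap: 0.85
clock: 58.63
eef_pos: [0.4782, 0.39, 0.0731]
tool_rot: [[0.999, 0.039, 0.002], [0.039, -0.999, 0.001], [0.002, -0.001, -1.0]]
force: [-0.4, 1.0, 8.0]
finger_gap: 0.552
clock: 59.05
eef_pos: [0.4739, 0.3904, 0.163]
tool_rot: [[0.999, 0.04, 0.007], [0.04, -0.999, 0.004], [0.007, -0.004, -1.0]]
force: [0.1, 1.3, -0.3]
finger_gap: 0.555
clock: 59.47
eef_pos: [0.4723, 0.3892, 0.1557]
tool_rot: [[0.999, 0.039, -0.001], [0.039, -0.999, -0.001], [-0.001, 0.001, -1.0]]
force: [-0.1, 0.0, -0.2]
finger_gap: 0.558
[0.4726 0.3893 0.1565] F [ 0.07  -0.035 -0.85  -0.002 -0.005  0.004] sd [0.63  0.471 0.358 0.025 0.027 0.029] E [-1.0000e-03 -8.0759e+01 -5.5375e+01  2.0000e-03  4.0000e-03  0.0000e+00] sd [0.044 0.043]
```

```bash
python3 -m jog '[0,0,-0.03,0, 0,0,-0.06,0, 0,0.02,-0.07,0, 0,0.05,-0.07,0, 0,0.09,-0.07,0]';python3 -m jog '[0,0.04,0,0, 0,0.08,0,0, 0,0.12,0,0, 0,0.16,0,0, 0,0.2,0,0]';python3 -m jog '[0,0.04,0,0, 0,0.08,0,0, 0,0.12,0,0, 0,0.16,0,0, 0,0.2,0,0]';python3 -m jog '[0,0.04,0,-0.8, 0,0.08,0,-1.6, 0,0.12,0,-2.4, 0,0.16,0,-2.4, 0,0.2,0,-2.4]';python3 -m jog '[0,0.0,0,0, 0,0.0,0,0, 0,0,0,0, 0,0,0,0, 0,0,0,0]'; python3 -c "
from h import *
print(shift(.5404,-.403,.0725))"
```

```text
clock: 61.38
eef_pos: [0.476, 0.2998, 0.2271]
tool_rot: [[0.999, 0.042, 0.001], [0.042, -0.999, 0.001], [0.001, -0.001, -1.0]]
force: [1.0, -0.8, -1.2]
finger_gap: 0.558
clock: 61.8
eef_pos: [0.4836, 0.0978, 0.2267]
tool_rot: [[0.999, 0.04, 0.001], [0.04, -0.999, 0.0], [0.001, -0.0, -1.0]]
force: [1.2, 0.0, -0.8]
finger_gap: 0.558
clock: 62.22
eef_pos: [0.4915, -0.1022, 0.2267]
tool_rot: [[0.999, 0.039, 0.001], [0.039, -0.999, -0.0], [0.001, 0.0, -1.0]]
force: [0.7, 0.6, -1.0]
finger_gap: 0.557
clock: 62.63
eef_pos: [0.4994, -0.3022, 0.2266]
tool_rot: [[0.958, 0.287, 0.0], [0.287, -0.958, -0.0], [0.0, 0.0, -1.0]]
force: [0.8, 0.2, -0.9]
finger_gap: 0.555
clock: 63.05
eef_pos: [0.5, -0.2991, 0.2267]
tool_rot: [[0.958, 0.288, 0.0], [0.288, -0.958, -0.0], [0.0, 0.0, -1.0]]
force: [-0.1, -0.2, -1.6]
finger_gap: 0.554
[0.00872761 0.11110845 0.15427508]
```

```bash
python3 -m jog '[0.003,0.035,0,0, 0.006,0.07,0.01,0, 0.0087,0.111,0.03,0, 0.0087,0.111,0.05,0, 0.0087,0.111,0.06,0]';python3 -m jog '[0,0,0,0, 0,0,0,0, 0,0,0,0, 0,0,0,0, 0,0,0,0]';python3 -c "
from h import *
print(shift(.5404,-.403,.0725))
c=wcam();cv2.imwrite('pics/w38.png',c['pixels'])
p=w(c,1,1,.052);
for X in ((.524,-.1988,.052),(.5922,-.4303,.052)): print(px(c,X))"
```

```text
clock: 63.47
eef_pos: [0.5398, -0.4042, 0.163]
tool_rot: [[0.958, 0.286, -0.003], [0.286, -0.958, 0.002], [-0.002, -0.003, -1.0]]
force: [-0.9, 0.1, -1.5]
finger_gap: 0.557
clock: 63.88
eef_pos: [0.5403, -0.4036, 0.1681]
tool_rot: [[0.958, 0.287, 0.002], [0.287, -0.958, -0.001], [0.001, 0.002, -1.0]]
force: [-1.1, -1.1, -1.2]
finger_gap: 0.555
[ 0.00019419 -0.00068086  0.09555954]
(np.float64(27.83867822916261), np.float64(179.48589211935632))
(np.float64(374.269647358252), np.float64(181.39975218959134))
```

View pics/w38.png

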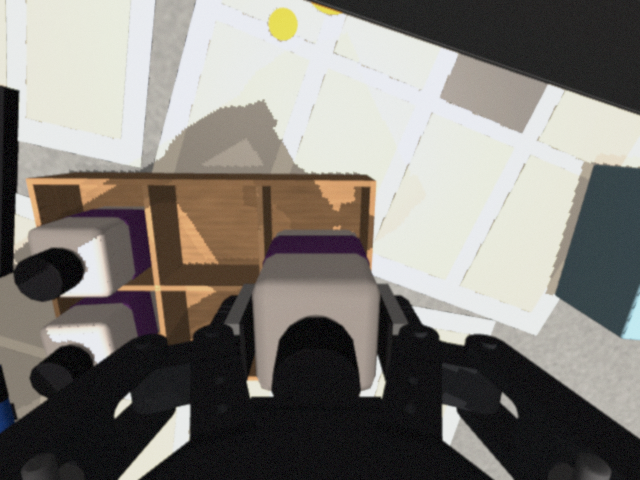

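```bash
python3 -m jog '[0,0,0.02,0, 0,0,0.04,0, 0,0,0.065,0, 0,0,0.083,0, 0,0,0.09,0]';python3 -m jog '[0,0,0.003,0, 0,0,0.004,0, 0,0,0.005,0, 0,0,0.005,0, 0,0,0.005,0]'
```

```text
clock: 64.35
eef_pos: [0.5392, -0.4031, 0.074]
tool_rot: [[0.958, 0.287, -0.002], [0.287, -0.958, 0.002], [-0.001, -0.003, -1.0]]
force: [0.1, 1.2, -0.8]
finger_gap: 0.561
clock: 64.77
eef_pos: [0.5404, -0.4043, 0.0731]
tool_rot: [[0.958, 0.287, 0.002], [0.287, -0.958, -0.001], [0.001, 0.002, -1.0]]
force: [-1.3, 0.5, 6.8]
finger_gap: 0.56
```

```bash
python3 -m jog '[0,0,0,0, 0,0,0,0, 0,0,0,0, 0,0,0,0, 0,0,0,0]' 0.75;python3 -m jog '[0,0,-0.02,0, 0,0,-0.05,0, 0,0,-0.09,0, 0,0,-0.12,0, 0,0,-0.15,0]';python3 -m jog '[-0.03,0,0,0, -0.07,0,0,0, -0.11,0,0,0, -0.15,0,0,0, -0.15,0,0,0]';python3 -c "
from h import *
c=wcam();cv2.imwrite('pics/w39.png',c['pixels'])
c=capture('scene');cv2.imwrite('pics/s39.png',c['pixels']);c=capture('side');cv2.imwrite('pics/d39.png',c['pixels'])"
```

```text
clock: 65.18
eef_pos: [0.5399, -0.404, 0.0714]
tool_rot: [[0.958, 0.287, -0.0], [0.287, -0.958, 0.0], [0.0, -0.0, -1.0]]
force: [0.3, 0.4, -0.5]
finger_gap: 0.749
clock: 65.6
eef_pos: [0.5399, -0.4039, 0.2235]
tool_rot: [[0.958, 0.287, 0.001], [0.287, -0.958, -0.0], [0.0, 0.001, -1.0]]
force: [0.2, 0.3, 0.1]
finger_gap: 0.747
clock: 66.02
eef_pos: [0.3911, -0.4487, 0.2218]
tool_rot: [[0.959, 0.283, -0.002], [0.283, -0.959, -0.001], [-0.002, 0.0, -1.0]]
force: [-0.6, 0.4, -0.4]
finger_gap: 0.75
```

View pics/s39.png

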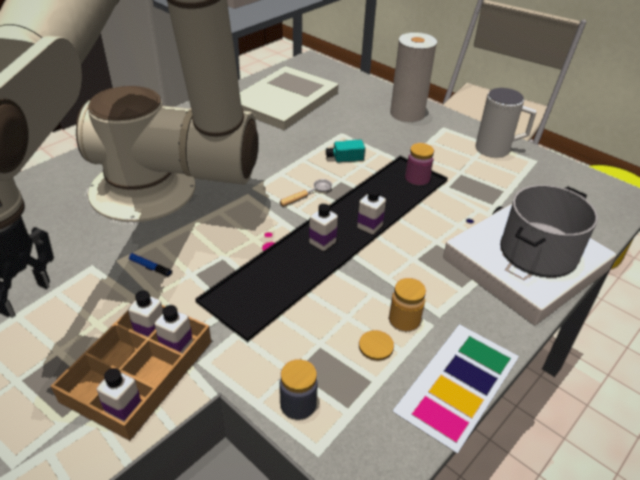

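View pics/d39.png

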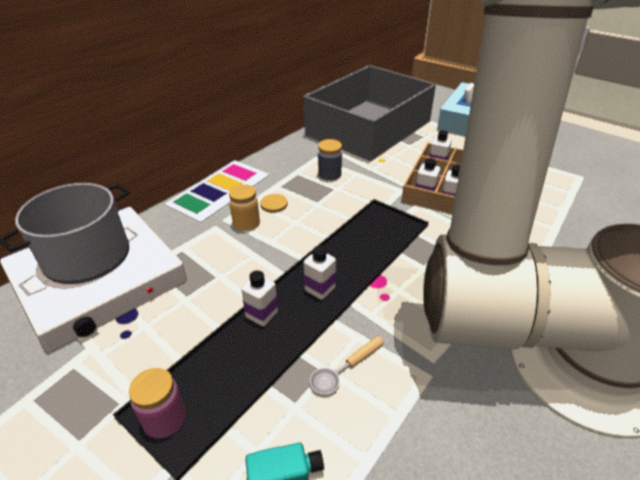

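View pics/w39.png

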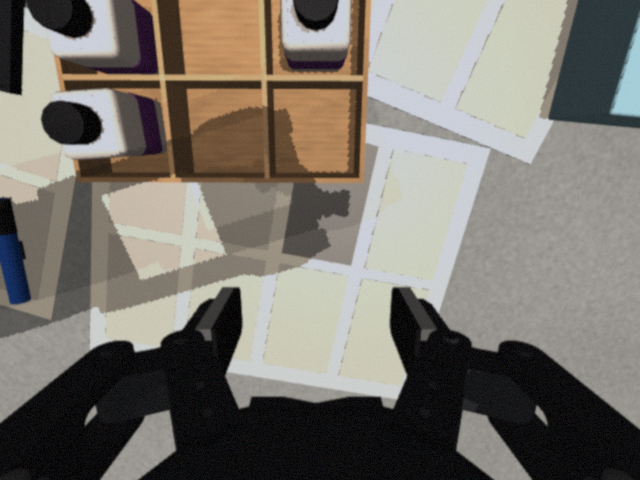

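```bash
python3 - <<'E'
from h import *
c=capture("scene")
for u,v in((324,212),(373,198),(143,297),(172,311),(114,377)): print(w(c,u,v,.112)[:2])
d=capture("side");a=d["pixels"]
for u,v in((320,254),(257,279)): print(w(d,u,v,.112)[:2])
cv2.imwrite('pics/z40.png',cv2.resize(c["pixels"][180:280,290:410],None,fx=5,fy=5));cv2.imwrite('pics/z41.png',cv2.resize(c["pixels"][280:420,60:220],None,fx=4,fy=4))
E
```

```text
[0.49472234 0.15914687]
[0.53932911 0.27653334]
[ 0.42746176 -0.26921392]
[ 0.49432001 -0.25230383]
[ 0.54453898 -0.40601346]
[0.4714439  0.18195557]
[0.51413016 0.30436091]
```

View pics/z40.png

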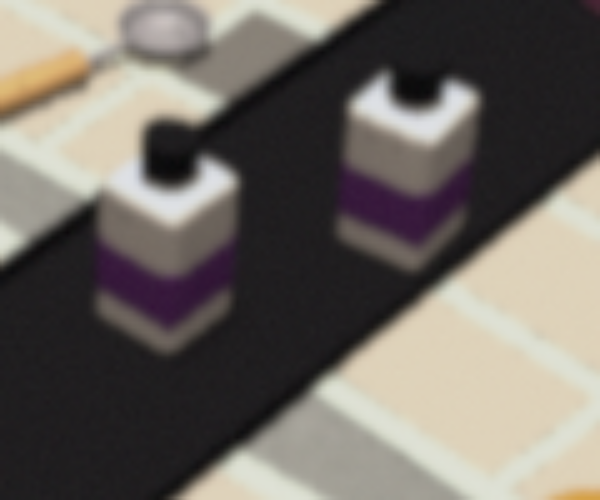

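View pics/z41.png

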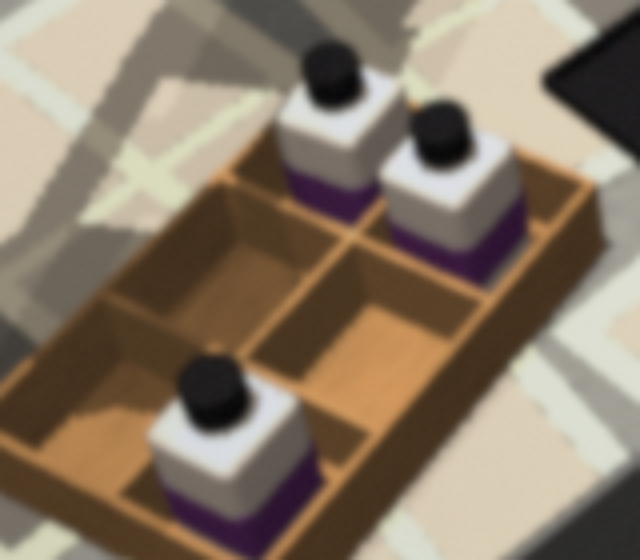

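```bash
python3 -m jog '[0.01,-0.039,0,0.8, 0.02,-0.078,0,1.6, 0.03,-0.117,0,2.4, 0.04,-0.156,0,2.4, 0.045,-0.195,0,2.4]' 1;python3 -m jog '[0,-0.04,0,0, 0,-0.08,0,0, 0,-0.12,0,0, 0,-0.16,0,0, 0,-0.2,0,0]';python3 -m jog '[0,-0.04,0,0, 0,-0.08,0,0, 0,-0.12,0,0, 0,-0.16,0,0, 0,-0.2,0,0]';python3 -m jog '[0.01,-0.04,0,0, 0.02,-0.08,0,0, 0.02,-0.12,0,0, 0.02,-0.14,0,0, 0.02,-0.14,0,0]';python3 -c "
from h import *
c=wcam();cv2.imwrite('pics/w42.png',c['pixels']);print(px(c,(.525,.29,.112)))"
```

```text
clock: 66.68
eef_pos: [0.384, -0.2448, 0.2211]
tool_rot: [[0.999, 0.04, -0.0], [0.04, -0.999, 0.001], [0.0, -0.001, -1.0]]
force: [1.1, 0.2, 0.5]
finger_gap: 1.002
clock: 67.1
eef_pos: [0.3754, -0.045, 0.2216]
tool_rot: [[0.999, 0.041, 0.001], [0.041, -0.999, 0.0], [0.001, -0.0, -1.0]]
force: [1.4, -0.0, 0.6]
finger_gap: 0.999
clock: 67.52
eef_pos: [0.367, 0.1553, 0.2218]
tool_rot: [[0.999, 0.041, 0.001], [0.041, -0.999, 0.0], [0.001, -0.0, -1.0]]
force: [1.3, -0.8, -0.9]
finger_gap: 0.995
clock: 67.93
eef_pos: [0.3812, 0.2975, 0.2209]
tool_rot: [[0.999, 0.045, -0.001], [0.045, -0.999, 0.0], [-0.001, -0.001, -1.0]]
force: [0.5, -0.5, -0.5]
finger_gap: 1.002
(np.float64(340.39044374642395), np.float64(11.68824646888902))
```

View pics/w42.png

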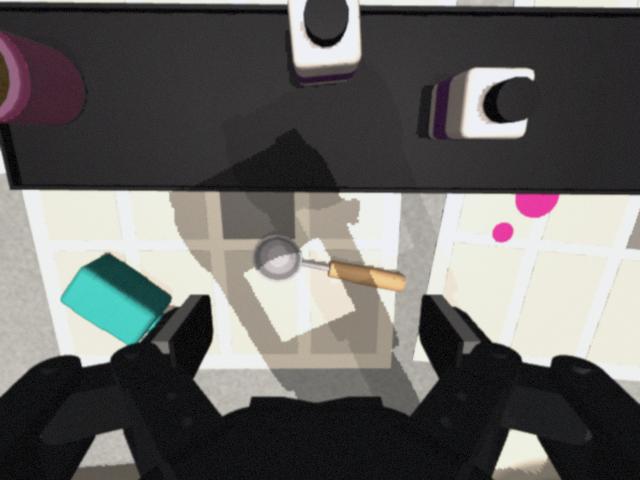

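```bash
python3 -m jog '[0.04,0,0,0, 0.08,0,0,0, 0.12,0,0,0, 0.13,0,0,0, 0.13,0,0,0]';python3 -m jog '[0,0,0.02,0, 0,0,0.03,0, 0,0,0.03,0, 0,0,0.03,0, 0,0,0.03,0]';python3 -c "
from h import *
c=wcam();cv2.imwrite('pics/w43.png',c['pixels'])"
```

```text
clock: 68.4
eef_pos: [0.5142, 0.2974, 0.2203]
tool_rot: [[0.999, 0.038, -0.001], [0.038, -0.999, -0.001], [-0.001, 0.001, -1.0]]
force: [-0.2, -0.1, 0.9]
finger_gap: 1.003
clock: 68.82
eef_pos: [0.5118, 0.2984, 0.1925]
tool_rot: [[0.999, 0.04, 0.001], [0.04, -0.999, 0.0], [0.001, -0.0, -1.0]]
force: [-0.2, 0.6, -0.3]
finger_gap: 0.996
```

View pics/w43.png

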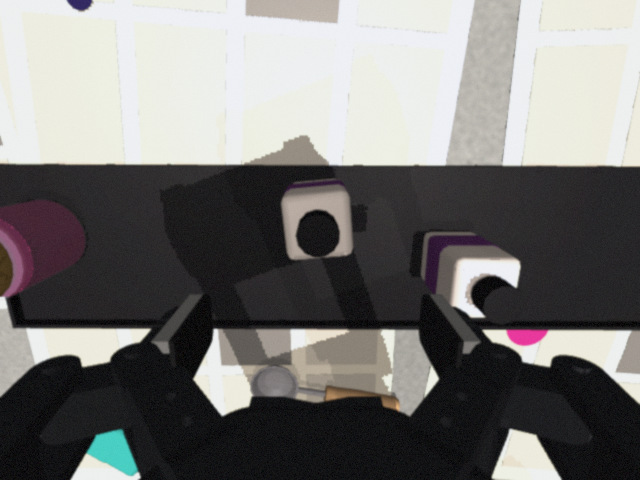

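```bash
python3 - <<'E'
from h import *
c=wcam();P=np.array([w(c,u,v,.088)[:2] for u,v in((282,200),(347,191),(353,256),(290,262))])
print(P,P.mean(0),w(c,318,233,.112)[:2],np.degrees(np.arctan2(*(P[0]-P[3])[::-1])),np.degrees(np.arctan2(*(P[1]-P[2])[::-1])))
o=(P.mean(0)+w(c,318,233,.112)[:2])/2;print(o,shift(*o,.0705))
m=[w(c,318,v,.015)[:2] for v in(165,328)];print(m)
E
```

```text
[[0.54167438 0.32315733]
 [0.54952573 0.27968452]
 [0.50386564 0.27247321]
 [0.49756998 0.31684148]] [0.52315893 0.29803913] [0.5259348  0.29829867] 8.149486899089116 8.974866794317155
[0.52454687 0.2981689 ] [0.01232686 0.00081957 0.12208052]
[array([0.56110241, 0.29919547]), array([0.40383883, 0.29252587])]
```

```bash
python3 -m jog '[0.006,0.001,0.02,-0.5, 0.012,0.001,0.05,-1, 0.012,0.001,0.08,-1, 0.012,0.001,0.11,-1, 0.012,0.001,0.121,-1]' 0.85;python3 -m jog '[0,0,0,0, 0,0,0,0, 0,0,0,0, 0,0,0,0, 0,0,0,0]' 0 30;python3 -m jog '[0,0,-0.01,0, 0,0,-0.025,0, -0.01,0,-0.03,0, -0.03,-0.003,-0.03,0, -0.042,-0.005,-0.03,0]';python3 -m jog '[0,0,0.012,0, 0,0,0.02,0, 0,0,0.026,0, 0,0,0.028,0, 0,0,0.030,0]';python3 -m jog '[0,0,0.001,0, 0,0,0.001,0, 0,0,0.001,0, 0,0,0.001,0, 0,0,0.001,0]'
```

```text
clock: 69.33
eef_pos: [0.5227, 0.2972, 0.0671]
tool_rot: [[0.99, 0.144, -0.004], [0.144, -0.99, -0.001], [-0.004, 0.001, -1.0]]
force: [-0.8, 0.0, -1.2]
finger_gap: 0.846
clock: 69.75
eef_pos: [0.5247, 0.298, 0.0721]
tool_rot: [[0.99, 0.144, 0.002], [0.144, -0.99, 0.001], [0.002, -0.001, -1.0]]
force: [0.8, 0.8, 4.9]
finger_gap: 0.559
clock: 70.17
eef_pos: [0.4801, 0.2965, 0.1011]
tool_rot: [[0.99, 0.144, 0.0], [0.144, -0.99, 0.0], [0.0, -0.0, -1.0]]
force: [-0.6, -0.4, -2.0]
finger_gap: 0.557
clock: 70.58
eef_pos: [0.4824, 0.2967, 0.0716]
tool_rot: [[0.99, 0.143, 0.001], [0.143, -0.99, 0.0], [0.001, -0.0, -1.0]]
force: [-10.3, -7.0, 40.9]
finger_gap: 0.56
clock: 71.0
eef_pos: [0.4828, 0.2968, 0.0716]
tool_rot: [[0.99, 0.143, 0.002], [0.143, -0.99, 0.001], [0.002, -0.001, -1.0]]
force: [-10.1, -4.7, 31.8]
finger_gap: 0.557
```

```bash
python3 -m jog '[0,0,-0.001,0, 0,0,-0.001,0, 0,0,-0.001,0, 0,0,-0.001,0, 0,0,-0.001,0]' 0.85;python3 -m jog '[0,0,-0.03,0, 0,0,-0.06,0, 0,0,-0.1,0, 0,0,-0.13,0, 0,0,-0.13,0]';python3 -m jog '[-0.04,0,0,0, -0.08,0,0,0, -0.1,0,0,0, -0.12,0,0,0, -0.12,0,0,0]';python3 -c "
from h import *
c=wcam();cv2.imwrite('pics/w44.png',c['pixels']);c=capture('scene');cv2.imwrite('pics/s44.png',c['pixels']);c=capture('side');cv2.imwrite('pics/d44.png',c['pixels'])"
```

```text
clock: 71.42
eef_pos: [0.4817, 0.2966, 0.0701]
tool_rot: [[0.99, 0.144, -0.001], [0.144, -0.99, -0.0], [-0.001, 0.0, -1.0]]
force: [-0.0, 0.3, 0.0]
finger_gap: 0.848
clock: 71.83
eef_pos: [0.4835, 0.2974, 0.2069]
tool_rot: [[0.99, 0.144, 0.008], [0.144, -0.99, 0.003], [0.008, -0.002, -1.0]]
force: [1.2, -0.2, 0.6]
finger_gap: 0.849
clock: 72.25
eef_pos: [0.3604, 0.2791, 0.2006]
tool_rot: [[0.989, 0.145, -0.0], [0.145, -0.989, 0.0], [-0.0, -0.0, -1.0]]
force: [0.7, -0.6, 0.2]
finger_gap: 0.849
```

View pics/w44.png

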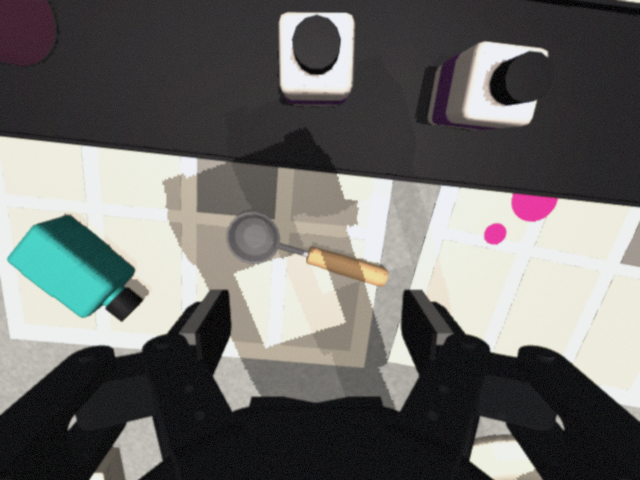

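View pics/s44.png

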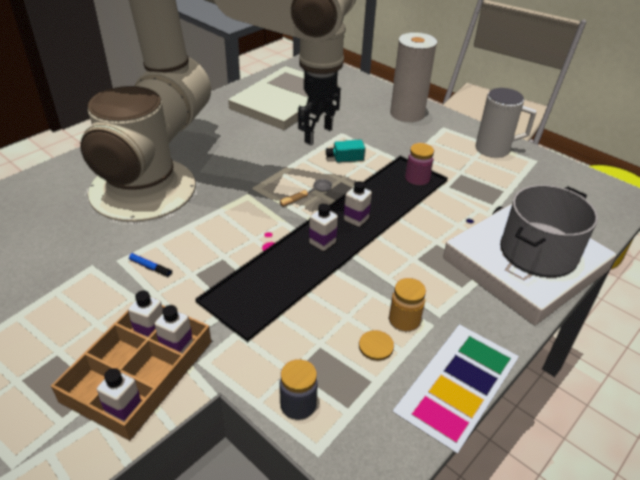

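```bash
python3 - <<'E'
from h import *
c=wcam()
for u,v in((316,40),(525,75)): 
    p=w(c,u,v,.112); print(p[:2],"offset from mid",p[0]-(.4865-.038*(p[1]-.174)))
s=capture("scene");a=cv2.imread('pics/scene0.png').astype(int);b=s["pixels"].astype(int)
for n,(x0,x1,y0,y1) in dict(amber=(385,430,275,335),dark=(275,320,355,420),lid=(355,395,328,362),jart=(403,436,142,188)).items(): print(n,abs(a-b)[y0:y1,x0:x1].mean())
print(sense()["force"],sense()["dq"].round(3)); job_done()
E
```

```text
[0.48542862 0.29786373] offset from mid 0.003635442528500177
[0.48498585 0.1767928 ] offset from mid -0.001408021159624906
amber 1.0969135802469137
dark 1.1482621082621083
lid 1.2264705882352942
jart 1.0838823012736056
[0.40096123 0.19631859 0.79819006] [-0.002  0.005  0.001  0.     0.001  0.001]
the job is handed in; nothing more can be done
```

The four bottles that were present are sorted and upright, and the job was handed in at about 72 s of the 210 s limit.

- **Standing up:** three bottles were lying down. I stood each one up by gripping it near the cap and pivoting its base on the tray's near rim.
- **Weighing:** I lifted every bottle. The readings were about 0.7 N and 0.9 N for two light ones, about 1.4–1.6 N for the middle one and about 1.65 N for the heaviest.
- **Placing:** the two light bottles are in the carton, each in its own cell, along with the old one. The other two stand on the tray's middle line.
- **Knocked bottle:** the heaviest bottle was knocked about 4 cm off the line while I was at the carton, so I picked it up and put it back.

**Last checks:** both tray bottles were within about 4 mm of the middle line. The carton bottles stood upright in their cells in the scene picture. The jars and the loose lid look unchanged from the first picture, the arm was clear of everything, and no check failed.

**One disagreement:** the two ways of weighing gave 1.40 N and 1.57 N for the middle bottle. Both are within the range where either place is accepted, so I left it on the tray.

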